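Park the bonder's changeover parts in their fitted nests

ROBOT

A 7-joint arm with a two-finger parallel gripper is mounted at the origin on a cart in front of the work surface, level with it; the furniture and walls round the work are solid. World frame = base frame: x ahead of the robot, y to its left, z up, the work surface at z = 0. Lengths are in m, angles in rad, forces in N, time in s.
With the tool pointing down it reaches from about 0.425 to 0.925 m from the base axis. Payload 6.8 kg.
Tool frame: the origin (TCP) lies midway between the tips of the shut fingers; the grasp point (between the pads) lies behind it (bot.grasp_offset is the z of the grasp point in the tool frame, in m); z points along the fingers, y is the line along which they close (so a half turn about z gives the same grasp; the last joint's range is limited). The gripper opens to 88 mm and grips with 3 to 60 N. Pads are 20 mm wide; open, the fingers measure 115 mm over their backs; the gripper's body (75 mm by 178 mm) begins 61 mm behind the grasp point.
Start: joints at [1.039, 0.477, 0.022, 1.555, -0.011, 1.109, -0.083], TCP at [0.278, -0.615, 0.187] pointing down, gripper open.
Joint ranges: [-2.96, 2.96], [-0.34, 2.1], [-1.41, 1.46], [0.24, 2.44], [-1.37, 4.51], [0.17, 1.92], [-2.96, 2.96]. Speed limits (rad/s): [2.39, 2.39, 3.14, 3.14, 3.14, 3.14, 3.14].

INTERFACE

Orientations are given as a rotation vector (axis times angle).
In Python, from rig import bot, snapshot, spotter gives the robot as it stands.
- The arm moves only by the tool drive_tool, never from a script. Its argument "motion" is a list that holds one entry, the list of rows, each a list of 7 numbers: the shift along the tool's x, y, z in m, then the turn, a rotation vector about the tool's x, y, z in rad, then the finger opening in m, from 0 to 0.0878. A call has 1 to 12 rows; each row shifts and turns the commanded pose from where the row before left it, along the tool's axes as they then stand; what a row does not reach is not made up. A row lasts 1/12 s, in which the tool goes at most 41.7 mm and 7.16 degrees, less where a joint would pass 70% of its speed; a pose out of reach is approached as far as the arm can. A call with a gripper value outside its range is refused whole. The fingers move at their own pace and stop on an object; "grip_force" is the grip in N (left out, the last holds). Time passes only in rows, so rows that do not move let the fingers close. It gives the time, the measured TCP pose, the force, the opening and the grip force at its end, in the units of the state.
- bot.read_state(): the state, without advancing time (a new reading comes with each control period).
- snapshot(name): name is "side" or "top" or "wrist"; returns a dict with "color" (384x512x3 uint8, red, green, blue), "fx", "fy", "cx", "cy" (pixels), "T" (4x4, takes a point from camera to world coordinates); the wrist camera has in their place "tool_from_camera" (4x4, takes a point from camera to tool coordinates, whose origin is the TCP and whose axes are the flange's). Camera axes: x right, y up, looking along -z (the intrinsics and any distortion apply to the point x, -y, -z); pixel columns grow to the right and rows downward; lengths in m; the calibration is good to about 2 mm. A picture is of the moment at which its call begins: read the wrist's pose just before it. There is no depth.
- bot.hand_in(): hands the job in; it is judged then, once.
Trained networks look in the newest picture that a camera, given by its name, has taken for a name from the list of things; names that differ only in an ending like _2 or _b are one class to them, and where a whole thing is asked for, a point or a joint stands for the part that bears it (a point fixed in the world has none). Each returns a list of dicts, best first, with "p" (0 to 1); they miss things now and then, are a little off and sometimes report something else, mostly with a low value. They report only what shows in the picture. A call takes as long as a camera call.
- spotter.look_for(thing, camera): "xyz" ([x, y, z] in m, in world coordinates, good to about 4 mm: the middle of the surface that is visible of it).
The state is a dict: "time_s": time; "joint_positions": joint angles; "dq": joint speeds; "joint_efforts": joint torques, N m; "eef_pos": TCP position; "tool_rot": TCP orientation; "contact_force": force on the tool from outside, world axes, zero at the start; "wrist_torque": the same for the moment, N m; "opening": finger opening in m; "finger_force": force on a finger pad.
Only numpy, scipy, OpenCV 4.12 (cv2) and the standard library are available. Lean on these libraries where they do the work, as an engineer would, in place of code of your own. Each camera call takes 0.05 s, during which the arm holds its last target. There are 200 camera calls.

TASK

Clear the four bonder changeover parts from the front of the worktop: put the window clamp plate, the copper heater insert, the black objective and the tweezers, one after another, each flat into the grey parking nest that is shaped for it, lying lengthwise inside the fence. Keep the objective upright, and leave the loupe and the small square die tray where they lie.

Things in the scene. Friction and masses are not known exactly. Their poses are not given: they have to be found in the camera images.
- clamp: Window clamp: flat mottled grey metal plate with an oblong window through the middle, 60 x 90 x 8 mm, 0.14 kg. Origin: centre of the underside; x across the 60 mm width, y along the 90 mm length, z up. Plain solid edges, so it can be gripped across the width at mid length.
- heater: Heater insert: copper-coloured block, 38 x 68 mm and 16 mm high (small pins to 18 mm), 0.36 kg. Origin: centre of the underside; x across the 38 mm width, y along the 68 mm length, z up.
- objective: Spare microscope objective: black round body with a light ring, standing upright, diameter 47 mm at its widest, 43 mm high, 0.12 kg. Origin: centre of the underside; z up; its yaw means nothing.
- tweezers: Black tweezers lying on their side, 18 mm wide at mid length, 118 mm long, 10 mm high, rigid (they do not close), 0.018 kg. Origin: underside at mid length; x across, y along the length, z up. Grip at mid length across x.
- clamp_nest: Parking nest of the window clamp: fixed grey plastic plate, fenced pocket 76 x 106 mm inside (8 mm spare all round the window clamp), 84 x 114 mm outside. Floor 4 mm above the worktop, fence 4 mm thick with its top at 11 mm. Both long sides have a gap in the fence, 54 mm long and centred, where fingers pass. Origin: centre of the underside; x across the pocket, y along its length, z up.
- heater_nest: Parking nest of the heater insert: fixed grey plastic plate, fenced pocket 54 x 84 mm inside (8 mm spare all round the heater insert), 62 x 92 mm outside. Floor 4 mm above the worktop, fence 4 mm thick with its top at 11 mm. Both long sides have a gap in the fence, 48 mm long and centred, where fingers pass. Origin: centre of the underside; x across the pocket, y along its length, z up.
- objective_nest: Parking nest of the objective: fixed grey plastic disc, 71 mm outside, with a round pocket of 63 mm diameter (8 mm spare all round). Floor 4 mm above the worktop, fence 4 mm thick with its top at 11 mm, interrupted by two 40 mm gaps at its own +x and -x sides, where fingers pass. Origin: centre of the underside; z up.
- tweezers_nest: Parking nest of the tweezers: fixed grey plastic plate, fenced pocket 34 x 134 mm inside (8 mm spare all round the tweezers), 42 x 142 mm outside. Floor 4 mm above the worktop, fence 4 mm thick with its top at 11 mm. Both long sides have a gap in the fence, 54 mm long and centred, where fingers pass. Origin: centre of the underside; x across the pocket, y along its length, z up.
- loupe: Bystander: small folding loupe, light grey body with a black round lens, 52 x 30 x 16 mm, loose, lying among the parts; leave it. Origin: centre of the underside; x along its 52 mm length, z up.
- die_tray: Bystander: square off-white tray with a grid of pockets for chips, 51 x 51 x 10 mm, loose, lying among the parts; leave it. Origin: centre of the underside; z up.

How it is judged:
At the end, for the whole second after the job is handed in: Each of the four parts lies flat (within 0.1 rad) on the floor of its own nest, its centre within 13 mm of the nest's, the three long ones within 0.3 rad of the nest's length (either way round), all released and at rest (horizontal distance between clamp and clamp_nest below 0.013 m and z of clamp in the frame of clamp_nest between 0.0015 and 0.0075 m and angle between each of clamp, heater, objective, tweezers's own z axis and vertical below 0.1 rad and linear speed of each of clamp, heater, objective, tweezers below 0.01 m/s and angle between the y axis of clamp and the y axis of clamp_nest, either way round below 0.3 rad and horizontal distance between heater and heater_nest below 0.013 m and z of heater in the frame of heater_nest between 0.0015 and 0.0075 m and angle between the y axis of heater and the y axis of heater_nest, either way round below 0.3 rad and horizontal distance between objective and objective_nest below 0.013 m and z of objective in the frame of objective_nest between 0.0015 and 0.0075 m and horizontal distance between tweezers and tweezers_nest below 0.013 m and z of tweezers in the frame of tweezers_nest between 0.0015 and 0.0075 m and angle between the y axis of tweezers and the y axis of tweezers_nest, either way round below 0.3 rad); the robot touches nothing.
It fails at once if the loupe was moved by more than 15 mm (distance of loupe from where it was at the start of the episode above 0.015 m).
It fails at once if the die tray was moved by more than 15 mm (distance of die_tray from where it was at the start of the episode above 0.015 m).
It fails at once if the objective was tipped by more than 0.6 rad (angle between objective's own z axis and vertical above 0.6 rad).
It also fails if it takes over 99 s, if anything falls off the work surface, if the arm or the gripper's body presses on something with over 40 N, if the wrist force passes 120 N, or if a joint passes its speed limit or range.

## Working session

There is one attempt and no reset: what is moved stays moved. The work goes in short steps, Python scripts to look and compute and a tool call to move; the robot and the scene stay as the last step left them, time stands still between calls to the robot, and variables do not carry over. Pictures are saved under pics/ and viewed, at most 14 in all, crops included, and the job is handed in when it is done.

Besides the shell and the picture viewer there is one more tool, called after "Emit:" by a JSON object that holds its "name" and its "arguments". drive_tool: Moves the arm, as the interface text tells. Its arguments: {"type":"object","properties":{"motion":{"type":"array"},"grip_force":{"type":"number"}},"required":["motion"]}

```bash
mkdir -p pics; ls; python3 - <<'E'
from rig import bot,snapshot,spotter
import cv2,numpy as np
s=bot.read_state();print({k:np.round(v,3).tolist() for k,v in s.items()},bot.grasp_offset)
for c in("top","side"):
    d=snapshot(c);cv2.imwrite(f"pics/{c}0.png",d["color"][:,:,::-1]);print(c,d["fx"],d["fy"],d["cx"],d["cy"],np.round(d["T"],4).tolist(),[k for k in d])
    for t in "clamp heater objective tweezers clamp_nest heater_nest objective_nest tweezers_nest loupe die_tray".split():
        print(t,[(np.round(r["xyz"],4).tolist(),round(r["p"],2)) for r in spotter.look_for(t,c)[:2]])
E
```

```text
pics
{'time_s': 0.0, 'joint_positions': [1.039, 0.478, 0.022, 1.556, -0.012, 1.109, -0.083], 'dq': [-0.002, -0.001, -0.0, 0.001, 0.001, 0.0, 0.0], 'joint_efforts': [-0.001, -58.286, 1.533, -27.261, -0.054, 0.017, 0.0], 'eef_pos': [0.277, -0.615, 0.186], 'tool_rot': [-3.07, -0.66, 0.001], 'contact_force': [-0.057, 0.149, 0.111], 'wrist_torque': [0.025, -0.003, 0.037], 'finger_force': 0.0, 'opening': 0.087} -0.0187
top 471.5507093394763 471.5507093394763 256.43032314752816 188.67600162889192 [[0.0158, 0.9956, -0.0924, 0.4074], [-0.9999, 0.0156, -0.0023, 0.0739], [-0.0009, 0.0924, 0.9957, 1.1818], [0.0, 0.0, 0.0, 1.0]] ['color', 'fx', 'fy', 'cx', 'cy', 'T']
clamp [([0.4264, 0.3931, 0.0091], 0.7)]
heater [([0.4627, -0.169, 0.0164], 0.72)]
objective []
tweezers [([0.4407, -0.0549, 0.0044], 0.41)]
clamp_nest [([0.5998, -0.0233, 0.0034], 0.97)]
heater_nest [([0.6078, 0.0986, 0.0052], 0.59)]
objective_nest [([0.5943, -0.2589, 0.0007], 0.71), ([0.4654, 0.1643, 0.0447], 0.7)]
tweezers_nest [([0.5898, -0.1432, 0.0029], 0.71)]
loupe []
die_tray [([0.4396, 0.0564, 0.0064], 0.6), ([0.4411, -0.0561, 0.006], 0.41)]
side 380.45558481754404 380.45558481754404 256.2287750226387 190.49687710904 [[0.9985, 0.0382, -0.039, 0.4699], [-0.0511, 0.3994, -0.9153, -0.8656], [-0.0194, 0.916, 0.4008, 0.454], [0.0, 0.0, 0.0, 1.0]] ['color', 'fx', 'fy', 'cx', 'cy', 'T']
clamp [([0.4276, 0.3862, 0.0082], 0.72)]
heater [([0.4626, -0.18, 0.0213], 0.63)]
objective [([0.4625, 0.1473, 0.0225], 0.64)]
tweezers [([0.4484, -0.0605, 0.003], 0.72)]
clamp_nest [([0.5929, -0.1402, 0.0003], 0.69)]
heater_nest [([0.6096, 0.0972, 0.0039], 0.61), ([0.5934, -0.2611, 0.0055], 0.3)]
objective_nest [([0.5918, -0.2602, 0.0064], 0.81)]
tweezers_nest [([0.5936, -0.1398, 0.0018], 0.88)]
loupe [([0.4523, 0.2724, 0.0087], 0.52)]
die_tray [([0.4409, 0.0502, 0.0066], 0.8), ([0.4556, 0.2729, 0.0092], 0.39)]
```

```bash
python3 - <<'E'
import cv2
i=cv2.imread("pics/top0.png");c=i[100:260,80:420];cv2.imwrite("pics/topc.png",cv2.resize(c,(800,376),interpolation=cv2.INTER_CUBIC))
E
```

```text
(no output)
```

View pics/top0.png

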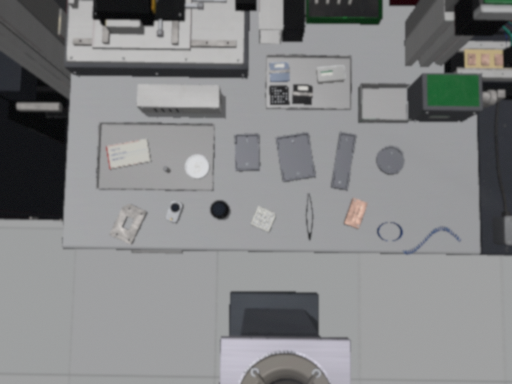

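View pics/topc.png

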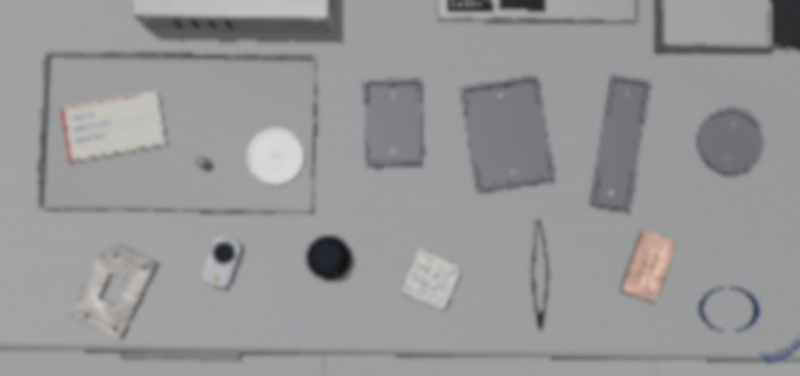

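View pics/side0.png

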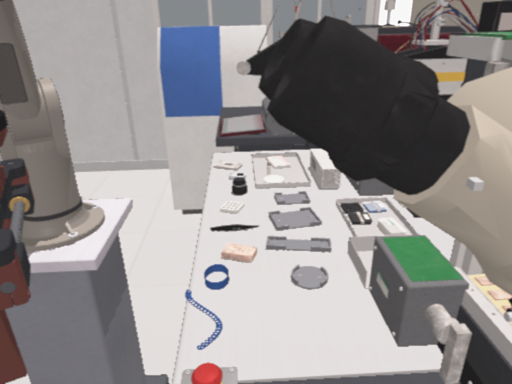

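Emit:
{"name": "drive_tool", "arguments": {"motion": [[[0.027, -0.023, -0.01, 0, 0, 0, 0.0878], [0.027, -0.023, -0.01, 0, 0, 0, 0.0878], [0.027, -0.023, -0.01, 0, 0, 0, 0.0878], [0.027, -0.023, -0.01, 0, 0, 0, 0.0878], [0.027, -0.023, -0.01, 0, 0, 0, 0.0878], [0.027, -0.023, -0.01, 0, 0, 0, 0.0878], [0.027, -0.023, -0.01, 0, 0, 0, 0.0878], [0.027, -0.023, -0.01, 0, 0, 0, 0.0878], [0.027, -0.023, -0.01, 0, 0, 0, 0.0878], [0.027, -0.023, -0.01, 0, 0, 0, 0.0878], [0.027, -0.023, -0.01, 0, 0, 0, 0.0878], [0.027, -0.023, -0.01, 0, 0, 0, 0.0878]]]}}

```text
time_s: 2.1
eef_pos: [0.4598, -0.2289, 0.3081]
tool_rot: [3.071, 0.66, 0.001]
contact_force: [0.5, -1.1, 0.0]
opening: 0.0878
finger_force: 0.0
```

Emit:
{"name": "drive_tool", "arguments": {"motion": [[[0.027, -0.023, -0.01, 0, 0, 0, 0.0878], [0.027, -0.023, -0.01, 0, 0, 0, 0.0878], [0.027, -0.023, -0.01, 0, 0, 0, 0.0878], [0.027, -0.023, -0.01, 0, 0, 0, 0.0878], [0, 0, 0, 0, 0, 0.106, 0.0878], [0, 0, 0, 0, 0, 0.106, 0.0878], [0, 0, 0, 0, 0, 0.106, 0.0878], [0, 0, 0, 0, 0, 0.106, 0.0878], [0, 0, 0, 0, 0, 0, 0.0878], [0, 0, 0, 0, 0, 0, 0.0878]]]}}

```text
time_s: 2.93
eef_pos: [0.52, -0.1022, 0.3473]
tool_rot: [3.142, 0.005, 0.0]
contact_force: [0.8, -0.3, -1.2]
opening: 0.0877
finger_force: 0.0
```

```bash
cat > lib.py <<'E'
from rig import bot,snapshot,spotter
import cv2,numpy as np,pickle
from scipy.spatial.transform import Rotation as Ro
def pose():
    s=bot.read_state();R=Ro.from_rotvec(s["tool_rot"]).as_matrix()
    return np.array(s["eef_pos"]),R,s
def shot(c,fn):
    p,R,s=pose();d=snapshot(c)
    if c=="wrist":
        M=np.eye(4);M[:3,:3]=R;M[:3,3]=p;d["T"]=M@np.array(d["tool_from_camera"])
    cv2.imwrite(f"pics/{fn}.png",d["color"][:,:,::-1]);pickle.dump(d,open(f"pics/{fn}.pkl","wb"));return d
def world(d,uv,z):
    uv=np.atleast_2d(np.array(uv,float));T=np.array(d["T"])
    r=np.c_[(uv[:,0]-d["cx"])/d["fx"],-(uv[:,1]-d["cy"])/d["fy"],-np.ones(len(uv))]@T[:3,:3].T
    o=T[:3,3];t=(z-o[2])/r[:,2];return o+r*t[:,None]
def pix(d,P):
    T=np.array(d["T"]);q=(np.atleast_2d(P)-T[:3,3])@T[:3,:3]
    return np.c_[d["cx"]+d["fx"]*q[:,0]/-q[:,2],d["cy"]-d["fy"]*q[:,1]/-q[:,2]]
def find(c,names):
    for t in names.split():print(t,[(np.round(r["xyz"],4).tolist(),round(r["p"],2)) for r in spotter.look_for(t,c)[:2]])
def rel(x,y,z,ylong=None):
    "tool-frame shift to a target TCP, and tool-z turn so that tool y is at world angle ylong (deg, mod 180)"
    p,R,s=pose();d=R.T@(np.array([x,y,z])-p);print("t",round(s["time_s"],2),"pos",p.round(4),"shift",d.round(4),"open",round(s["opening"],4),"F",np.round(s["contact_force"],1))
    a=np.degrees(np.arctan2(R[1,1],R[0,1]))
    tilt=np.degrees(np.arccos(-R[2,2]));print("tool y angle",a.round(1),"tilt",tilt.round(2))
    if ylong is not None:
        w=(ylong-a+90)%180-90;print("turn tool z (rad)",round(-np.radians(w),4))
        w=np.radians(w);Rn=Ro.from_rotvec([0,0,w]).as_matrix()@R;print("shift in turned frame",(Rn.T@(np.array([x,y,z])-p)).round(4))
E
python3 - <<'E'
from lib import *
p,R,s=pose();print(p,R.round(3).tolist(),s["time_s"])
d=shot("wrist","w1");print(d["fx"],d["cx"],d["cy"],[k for k in d],np.round(d["tool_from_camera"],3).tolist())
print(world(d,[[0,0],[511,0],[0,383],[511,383]],0).round(3).tolist())
find("wrist","clamp heater objective tweezers clamp_nest heater_nest objective_nest tweezers_nest loupe die_tray")
E
```

```text
[ 0.51997852 -0.1021895   0.34733114] [[1.0, 0.003, 0.0], [0.003, -1.0, -0.0], [0.0, 0.0, -1.0]] 2.9333
311.925425055136 258.9553891062695 192.99139213118193 ['color', 'fx', 'fy', 'cx', 'cy', 'tool_from_camera', 'T'] [[-0.0, 0.953, 0.302, 0.082], [1.0, -0.0, 0.001, -0.0], [0.001, 0.302, -0.953, -0.197], [0.0, 0.0, 0.0, 1.0]]
[[0.739, 0.296, 0.0], [0.741, -0.487, 0.0], [-0.024, 0.485, 0.0], [-0.02, -0.674, 0.0]]
clamp [([0.437, 0.3602, 0.0061], 0.7)]
heater []
objective [([0.4699, 0.1561, 0.0316], 0.9), ([0.4417, 0.0555, 0.0113], 0.67)]
tweezers [([0.4446, -0.0539, 0.0065], 0.51), ([0.4629, -0.1711, 0.0142], 0.46)]
clamp_nest [([0.6048, -0.0224, 0.0013], 0.81)]
heater_nest [([0.6122, 0.1028, 0.0057], 0.7)]
objective_nest [([0.6005, -0.2579, 0.0068], 0.83)]
tweezers_nest [([0.5932, -0.1452, 0.0061], 0.63)]
loupe [([0.4612, 0.2748, 0.0134], 0.98)]
die_tray [([0.4455, 0.0529, 0.0114], 0.82)]
```

View pics/w1.png

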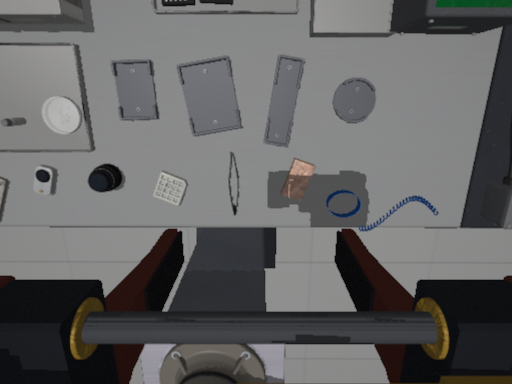

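```bash
cat >> lib.py <<'E'
def rect(d,x0,x1,y0,y1,z,s=1000):
    "orthographic map at height z; rows = x descending, cols = y descending"
    W,H=[[x1,y1,z],[x1,y0,z],[x0,y0,z],[x0,y1,z]],[[0,0],[(y1-y0)*s,0],[(y1-y0)*s,(x1-x0)*s],[0,(x1-x0)*s]]
    M=cv2.getPerspectiveTransform(pix(d,np.array(W)).astype(np.float32),np.array(H,np.float32))
    return cv2.warpPerspective(np.ascontiguousarray(d["color"][:,:,::-1]),M,(int((y1-y0)*s),int((x1-x0)*s)),flags=cv2.INTER_CUBIC)
def box(mask,x1,y1,s=1000,amin=150):
    n,l,st,c=cv2.connectedComponentsWithStats(mask.astype(np.uint8));out=[]
    for i in range(1,n):
        if st[i,4]<amin:continue
        pts=np.argwhere(l==i)[:,::-1].astype(np.float32)
        (u,v),(w,h),a=cv2.minAreaRect(pts)
        b=cv2.boxPoints(((u,v),(w,h),a));e=[b[1]-b[0],b[2]-b[1]];e=max(e,key=np.linalg.norm)
        ang=np.degrees(np.arctan2(-e[0],-e[1]))%180   # world angle of long axis
        m=pts.mean(0);print("rect c",round(x1-v/s,4),round(y1-u/s,4),"size",round(min(w,h)),round(max(w,h)),"long deg",round(ang,1),"mean",round(x1-m[1]/s,4),round(y1-m[0]/s,4),"n",len(pts))
E
python3 - <<'E'
from lib import *
d=pickle.load(open("pics/w1.pkl","rb"))
o=rect(d,.38,.68,-.32,.22,.011);cv2.imwrite("pics/r1.png",cv2.resize(o,(800,444)))
g=cv2.cvtColor(o,cv2.COLOR_BGR2GRAY);print("med",np.median(g),[np.median(g[int((.68-x)*1000)-8:int((.68-x)*1000)+8,int((.22-y)*1000)-8:int((.22-y)*1000)+8]) for x,y in((.605,-.022),(.612,.103),(.6,-.258),(.593,-.145))])
hsv=cv2.cvtColor(o,cv2.COLOR_BGR2HSV)
m=cv2.morphologyEx((g<np.median(g)*.8).astype(np.uint8),cv2.MORPH_CLOSE,np.ones((5,5)))
box(m,.68,.22)
print("copper");hm=((hsv[:,:,0]<20)&(hsv[:,:,1]>60)).astype(np.uint8);hm[:, :380]=0;box(cv2.morphologyEx(hm,cv2.MORPH_CLOSE,np.ones((5,5))),.68,.22)
E
```

```text
med 137.0 [np.float64(113.0), np.float64(108.0), np.float64(97.0), np.float64(106.0)]
rect c 0.5935 0.2 size 40 173 long deg 0.0 mean 0.5926 0.1892 n 2128
rect c 0.5895 -0.1412 size 44 142 long deg 170.9 mean 0.5881 -0.1412 n 5810
rect c 0.5975 -0.0218 size 87 115 long deg 9.8 mean 0.5795 -0.0265 n 3523
rect c 0.6073 0.0989 size 67 94 long deg 2.2 mean 0.6036 0.1019 n 4777
rect c 0.593 -0.2565 size 69 72 long deg 0.0 mean 0.5935 -0.2571 n 3966
rect c 0.4495 -0.0565 size 19 117 long deg 0.0 mean 0.4499 -0.0562 n 949
rect c 0.4318 -0.2103 size 105 195 long deg 80.8 mean 0.4298 -0.2139 n 14435
rect c 0.4614 0.1699 size 50 68 long deg 100.3 mean 0.4599 0.1688 n 2739
rect c 0.4483 0.0409 size 31 68 long deg 21.6 mean 0.4449 0.038 n 223
copper
rect c 0.4584 -0.1702 size 39 68 long deg 160.8 mean 0.4615 -0.1747 n 1974
```

View pics/r1.png

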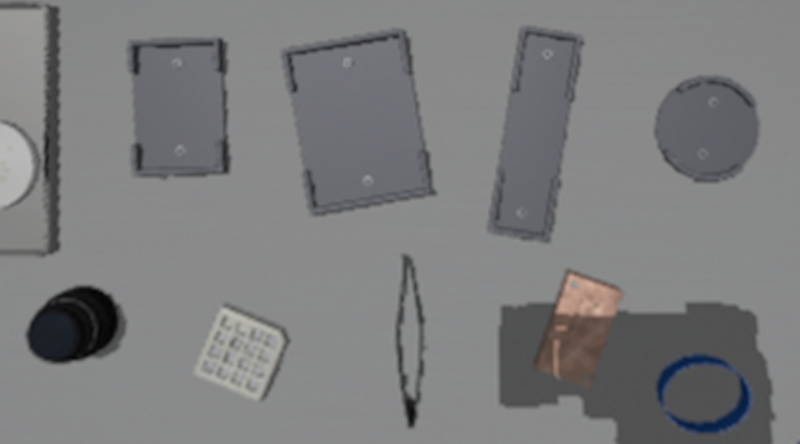

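Emit:
{"name": "drive_tool", "arguments": {"motion": [[[-0.007, -0.0375, 0.008, 0, 0, 0, 0.0878], [-0.007, -0.0375, 0.008, 0, 0, 0, 0.0878], [-0.007, -0.0375, 0.008, 0, 0, 0, 0.0878], [-0.007, -0.0375, 0.008, 0, 0, 0, 0.0878], [-0.007, -0.0375, 0.008, 0, 0, 0, 0.0878], [-0.007, -0.0375, 0.008, 0, 0, 0, 0.0878], [-0.007, -0.0375, 0.008, 0, 0, 0, 0.0878], [-0.007, -0.0375, 0.008, 0, 0, 0, 0.0878], [-0.007, -0.0375, 0.008, 0, 0, 0, 0.0878], [-0.007, -0.0375, 0.008, 0, 0, 0, 0.0878], [-0.007, -0.0375, 0.008, 0, 0, 0, 0.0878], [-0.007, -0.0375, 0.008, 0, 0, 0, 0.0878]]]}}

```text
time_s: 4.48
eef_pos: [0.4357, 0.3495, 0.251]
tool_rot: [-3.141, 0.001, -0.001]
contact_force: [0.8, 0.2, -1.1]
opening: 0.0877
finger_force: 0.0
```

Emit:
{"name": "drive_tool", "arguments": {"motion": [[[-0.006, -0.037, 0, 0, 0, 0.1, 0.0878], [0, 0, 0, 0, 0, 0.12, 0.0878], [0, 0, 0, 0, 0, 0.12, 0.0878], [0, 0, 0, 0, 0, 0.12, 0.0878], [0, 0, 0, 0, 0, 0.1, 0.0878], [0, 0, 0, 0, 0, 0, 0.0878], [0, 0, 0, 0, 0, 0, 0.0878]]]}}

```text
time_s: 5.07
eef_pos: [0.4289, 0.3851, 0.2488]
tool_rot: [3.044, -0.748, -0.0]
contact_force: [-0.3, 0.8, 0.1]
opening: 0.088
finger_force: 0.0
```

```bash
python3 - <<'E'
from lib import *
d=shot("wrist","w2");o=rect(d,.34,.54,.22,.46,.008)
cv2.imwrite("pics/r2.png",cv2.resize(o,(720,600)))
find("wrist","clamp loupe objective")
rel(.427,.39,.02,58)
E
```

```text
clamp [([0.4278, 0.3872, 0.0093], 0.66)]
loupe [([0.4604, 0.2804, 0.0133], 0.83)]
objective [([0.4655, 0.1748, 0.0394], 0.78)]
t 5.27 pos [0.4294 0.3844 0.2488] shift [-0.0046 -0.0052  0.2288] open 0.0879 F [-0.5  0.4  0.3]
tool y angle -117.7 tilt 0.33
turn tool z (rad) 0.0746
shift in turned frame [-0.0049 -0.0048  0.2288]
```

View pics/r2.png

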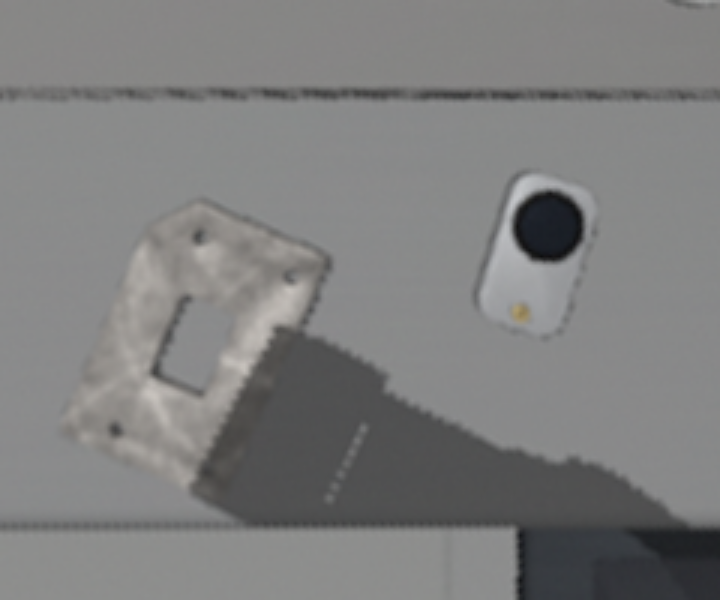

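```bash
python3 - <<'E'
from lib import *
d=snapshot("top");p=pickle.load(open("pics/w2.pkl","rb"))
import cv2
d["color"]=cv2.imread("pics/top0.png")[:,:,::-1]
o=rect(d,.34,.5,.3,.46,.008);w=rect(p,.34,.5,.3,.46,.008)
g=cv2.cvtColor(o,cv2.COLOR_BGR2GRAY).astype(int);med=np.median(g);print(med)
for t in(12,20,30):
    box(cv2.morphologyEx((g>med+t).astype(np.uint8),cv2.MORPH_CLOSE,np.ones((25,25))),.5,.46)
hs=cv2.cvtColor(w,cv2.COLOR_BGR2HSV);b=w.astype(int);k=b[:,:,2]-b[:,:,0]   # red minus blue: warm plate
cv2.imwrite("pics/r3.png",np.hstack([cv2.resize(o,(380,380)),cv2.resize(np.clip(k*8+60,0,255).astype(np.uint8)[:,:,None].repeat(3,2),(380,380))]))
for t in(4,6,8):box(cv2.morphologyEx(cv2.morphologyEx((k>t).astype(np.uint8),cv2.MORPH_OPEN,np.ones((3,3))),cv2.MORPH_CLOSE,np.ones((25,25))),.5,.46,amin=800)
E
```

```text
161.0
rect c 0.4186 0.3976 size 56 73 long deg 161.9 mean 0.4224 0.3984 n 1887
rect c 0.425 0.412 size 16 50 long deg 0.0 mean 0.4204 0.4122 n 349
rect c 0.43 0.3736 size 10 33 long deg 157.1 mean 0.428 0.3739 n 200
rect c 0.4256 0.396 size 59 90 long deg 156.4 mean 0.4275 0.3975 n 4680
rect c 0.4259 0.3963 size 58 89 long deg 155.4 mean 0.4279 0.3978 n 4354
```

View pics/r3.png

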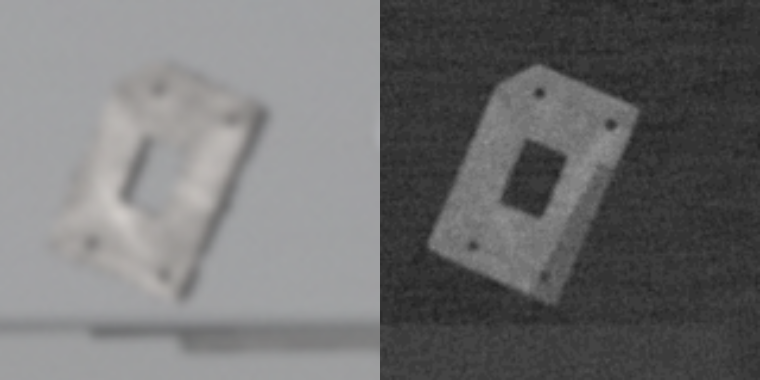

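```bash
python3 - <<'E'
from lib import *
rel(.4257,.3961,.004,65.5)
E
```

```text
t 5.32 pos [0.4297 0.3841 0.2488] shift [-0.009  -0.0102  0.2447] open 0.0878 F [0.7 0.4 0.2]
tool y angle -117.8 tilt 0.34
turn tool z (rad) -0.0574
shift in turned frame [-0.0085 -0.0107  0.2447]
```

Emit:
{"name": "drive_tool", "arguments": {"motion": [[[-0.009, -0.01, 0.02, 0, 0, -0.057, 0.0878], [0, 0, 0.035, 0, 0, 0, 0.0878], [0, 0, 0.035, 0, 0, 0, 0.0878], [0, 0, 0.035, 0, 0, 0, 0.0878], [0, 0, 0.035, 0, 0, 0, 0.0878], [0, 0, 0.03, 0, 0, 0, 0.0878], [0, 0, 0.02, 0, 0, 0, 0.0878], [0, 0, 0.015, 0, 0, 0, 0.0878], [0, 0, 0.01, 0, 0, 0, 0.0878], [0, 0, 0, 0, 0, 0, 0.0878]]]}}

```text
time_s: 6.15
eef_pos: [0.4249, 0.3946, 0.0117]
tool_rot: [3.061, -0.667, -0.007]
contact_force: [-0.6, 0.1, 0.6]
opening: 0.0877
finger_force: 0.0
```

```bash
python3 - <<'E'
from lib import *
d=shot("wrist","w3")
rel(.4257,.3961,.004,65.5)
E
```

```text
t 6.2 pos [0.4256 0.3954 0.0131] shift [-0.0002 -0.0008  0.0091] open 0.0882 F [1.  0.2 0.2]
tool y angle -114.6 tilt 0.43
turn tool z (rad) -0.0016
shift in turned frame [-0.0002 -0.0008  0.0091]
```

View pics/w3.png

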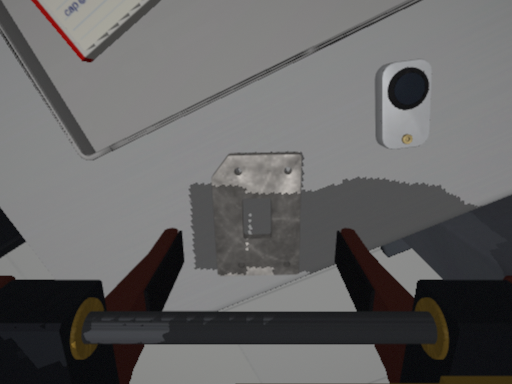

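Emit:
{"name": "drive_tool", "arguments": {"motion": [[[0, 0, 0.009, 0, 0, 0, 0.0878], [0, 0, 0, 0, 0, 0, 0.0878], [0, 0, 0, 0, 0, 0, 0.05], [0, 0, 0, 0, 0, 0, 0.05], [0, 0, 0, 0, 0, 0, 0.05], [0, 0, 0, 0, 0, 0, 0.05], [0, 0, 0, 0, 0, 0, 0.05], [0, 0, 0, 0, 0, 0, 0.05], [0, 0, 0, 0, 0, 0, 0.05]]], "grip_force": 30}}

```text
time_s: 6.95
eef_pos: [0.4258, 0.3959, 0.0048]
tool_rot: [3.064, -0.667, -0.002]
contact_force: [-0.6, -0.2, -0.8]
opening: 0.0505
finger_force: 0.0
```

Emit:
{"name": "drive_tool", "arguments": {"motion": [[[0, 0, -0.01, 0, 0, 0, 0.05], [0, 0, -0.02, 0, 0, 0, 0.05], [0, 0, -0.03, 0, 0, 0, 0.05], [0, 0, -0.03, 0, 0, 0, 0.05], [0, 0, 0, 0, 0, 0, 0.05]]]}}

```text
time_s: 7.37
eef_pos: [0.4289, 0.3995, 0.1012]
tool_rot: [-3.067, 0.668, -0.006]
contact_force: [0.3, 0.5, 0.6]
opening: 0.0501
finger_force: 0.0
```

```bash
python3 - <<'E'
from lib import *
d=shot("wrist","w4")
rel(.5975,-.0218,.09,9.8-90)
E
```

```text
t 7.42 pos [0.4279 0.3985 0.0987] shift [0.3289 0.3117 0.0093] open 0.0498 F [ 0.3  1.1 -0.9]
tool y angle -114.6 tilt 0.13
turn tool z (rad) -0.5998
shift in turned frame [0.0955 0.443  0.0087]
```

View pics/w4.png

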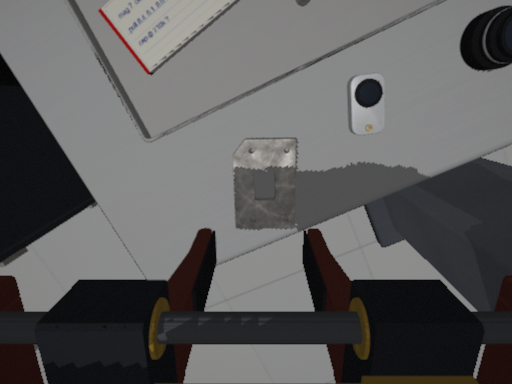

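```bash
python3 - <<'E'
from lib import *
p=pickle.load(open("pics/w4.pkl","rb"))
w=rect(p,.34,.5,.3,.46,.008);b=w.astype(int);k=b[:,:,2]-b[:,:,0]
for t in(6,8):box(cv2.morphologyEx(cv2.morphologyEx((k>t).astype(np.uint8),cv2.MORPH_OPEN,np.ones((3,3))),cv2.MORPH_CLOSE,np.ones((25,25))),.5,.46,amin=800)
rel(.4257,.3961,.004,65.5)
E
```

```text
rect c 0.4539 0.3835 size 28 58 long deg 66.6 mean 0.4536 0.3826 n 1347
t 7.42 pos [0.4279 0.3985 0.0987] shift [-0.0013  0.0031  0.0947] open 0.0498 F [ 0.3  1.1 -0.9]
tool y angle -114.6 tilt 0.13
turn tool z (rad) -0.0012
shift in turned frame [-0.0013  0.0031  0.0947]
```

Emit:
{"name": "drive_tool", "arguments": {"motion": [[[0, 0, 0.02, 0, 0, 0, 0.074], [0, 0, 0.03, 0, 0, 0, 0.074], [0, 0, 0.03, 0, 0, 0, 0.074], [0, 0, 0.007, 0, 0, 0, 0.074], [0, 0, 0.003, 0, 0, 0, 0.074], [0, 0, 0.001, 0, 0, 0, 0.074], [0, 0, 0.001, 0, 0, 0, 0.074], [0, 0, 0, 0, 0, 0, 0.074], [0, 0, 0, 0, 0, 0, 0.074]]]}}

```text
time_s: 8.17
eef_pos: [0.4265, 0.3966, 0.004]
tool_rot: [3.066, -0.667, -0.0]
contact_force: [0.0, 0.2, -0.1]
opening: 0.0744
finger_force: 0.0
```

```bash
python3 - <<'E'
from lib import *
rel(.4257,.3961,.004,65.5)
d=snapshot("wrist");rel(.4257,.3961,.004,65.5)
E
```

```text
t 8.17 pos [0.4265 0.3966 0.004 ] shift [-0.0005  0.0008 -0.    ] open 0.0744 F [ 0.   0.2 -0.1]
tool y angle -114.6 tilt 0.24
turn tool z (rad) -0.0012
shift in turned frame [-0.0005  0.0008 -0.    ]
t 8.22 pos [0.4264 0.3965 0.0039] shift [-0.0005  0.0006 -0.0001] open 0.0741 F [ 0.7 -0.1  0.8]
tool y angle -114.6 tilt 0.25
turn tool z (rad) -0.0011
shift in turned frame [-0.0005  0.0006 -0.0001]
```

Emit:
{"name": "drive_tool", "arguments": {"motion": [[[0, 0, 0.002, 0, 0, 0, 0.074], [0, 0, 0.001, 0, 0, 0, 0.074], [0, 0, 0.001, 0, 0, 0, 0.074], [0, 0, 0.001, 0, 0, 0, 0.074], [0, 0, 0.001, 0, 0, 0, 0.074], [0, 0, 0, 0, 0, 0, 0.074]]]}}

```text
time_s: 8.72
eef_pos: [0.4256, 0.3957, -0.0036]
tool_rot: [3.063, -0.667, -0.003]
contact_force: [-0.9, 0.5, -0.8]
opening: 0.0739
finger_force: 0.0
```

Emit:
{"name": "drive_tool", "arguments": {"motion": [[[0, 0, 0.001, 0, 0, 0, 0.074], [0, 0, 0.001, 0, 0, 0, 0.074], [0, 0, 0, 0, 0, 0, 0.074]]]}}

```text
time_s: 8.97
eef_pos: [0.4256, 0.3957, -0.0055]
tool_rot: [3.063, -0.667, -0.002]
contact_force: [-0.4, -0.3, -0.2]
opening: 0.0741
finger_force: 0.0
```

Emit:
{"name": "drive_tool", "arguments": {"motion": [[[0, 0, 0.001, 0, 0, 0, 0.074], [0, 0, 0.001, 0, 0, 0, 0.074], [0, 0, 0.001, 0, 0, 0, 0.074], [0, 0, 0, 0, 0, 0, 0.074]]]}}

```text
time_s: 9.3
eef_pos: [0.4256, 0.3957, -0.0085]
tool_rot: [3.064, -0.667, -0.002]
contact_force: [0.2, 0.5, -0.6]
opening: 0.074
finger_force: 0.0
```

Emit:
{"name": "drive_tool", "arguments": {"motion": [[[0, 0, 0.001, 0, 0, 0, 0.074], [0, 0, 0.001, 0, 0, 0, 0.074], [0, 0, 0, 0, 0, 0, 0.074]]]}}

```text
time_s: 9.55
eef_pos: [0.4256, 0.3957, -0.0105]
tool_rot: [3.064, -0.667, -0.002]
contact_force: [-0.8, 0.4, 0.1]
opening: 0.0741
finger_force: 0.0
```

Emit:
{"name": "drive_tool", "arguments": {"motion": [[[0, 0, 0, 0, 0, 0, 0.066], [0, 0, 0, 0, 0, 0, 0.066], [0, 0, 0, 0, 0, 0, 0.066]]]}}

```text
time_s: 9.8
eef_pos: [0.4257, 0.3958, -0.0103]
tool_rot: [3.064, -0.667, -0.002]
contact_force: [-0.6, -0.7, 0.2]
opening: 0.0662
finger_force: 0.0
```

Emit:
{"name": "drive_tool", "arguments": {"motion": [[[0, 0, 0, 0, 0, 0, 0.054], [0, 0, 0, 0, 0, 0, 0.054], [0, 0, 0, 0, 0, 0, 0.054], [0, 0, 0, 0, 0, 0, 0.054]]]}}

```text
time_s: 10.13
eef_pos: [0.4258, 0.3958, -0.0103]
tool_rot: [3.064, -0.667, -0.002]
contact_force: [-0.7, -0.2, 0.9]
opening: 0.0542
finger_force: 0.0
```

```bash
python3 - <<'E'
from lib import *
d=shot("wrist","w5");e=shot("side","s5")
a=d["color"][120:340,130:390];u=pix(e,[[.4256,.3957,.03]])[0].astype(int);print(u,pix(d,[[.4256,.3957,0]]),bot.read_state()["opening"])
T=np.array(d["T"]);p,R,s=pose()
for z in(0,-.0187,-.035):
  P=np.array([p+R@np.array([x,y,z]) for x in(-.01,.01) for y in(-s["opening"]/2,s["opening"]/2)]);print(z,pix(d,P).round(0).tolist())
b=e["color"][max(0,u[1]-45):u[1]+45,u[0]-50:u[0]+50]
A=cv2.resize(a,(480,406),interpolation=cv2.INTER_CUBIC);B=cv2.resize(b,(300,270),interpolation=cv2.INTER_CUBIC)
c=np.zeros((406,790,3),np.uint8);c[:,:480]=A;c[:270,490:]=B;cv2.imwrite("pics/c5.png",c[:,:,::-1])
E
```

```text
[227 157] [[259.12843239 227.01457852]] 0.0539802136633933
0 [[220.0, 234.0], [298.0, 234.0], [219.0, 207.0], [299.0, 207.0]]
-0.0187 [[216.0, 247.0], [301.0, 247.0], [215.0, 217.0], [303.0, 217.0]]
-0.035 [[213.0, 260.0], [305.0, 260.0], [211.0, 228.0], [306.0, 228.0]]
```

View pics/c5.png

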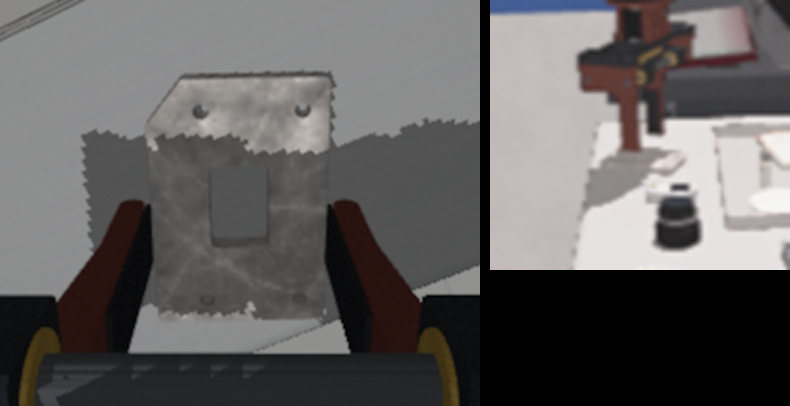

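```bash
python3 - <<'E'
from lib import *
e=pickle.load(open("pics/s5.pkl","rb"))
for z in(-.01,0,.008,.02,.03,.04):print(z,pix(e,[[.4145,.371,z],[.437,.4205,z]]).round(1).tolist())
E
```

```text
-0.01 [[224.6, 171.2], [231.2, 166.1]]
0 [[224.4, 168.5], [231.1, 163.4]]
0.008 [[224.3, 166.3], [231.0, 161.3]]
0.02 [[224.1, 163.0], [230.8, 158.1]]
0.03 [[223.9, 160.2], [230.7, 155.4]]
0.04 [[223.8, 157.4], [230.6, 152.7]]
```

Emit:
{"name": "drive_tool", "arguments": {"motion": [[[0, 0, 0, 0, 0, 0, 0.074], [0, 0, 0, 0, 0, 0, 0.074], [0, 0, 0.004, 0, 0, 0, 0.074], [0, 0, 0.004, 0, 0, 0, 0.074], [0, 0, 0.004, 0, 0, 0, 0.074], [0, 0, 0.003, 0, 0, 0, 0.074], [0, 0, 0.001, 0, 0, 0, 0.074], [0, 0, 0, 0, 0, 0, 0.074]]]}}

```text
time_s: 10.9
eef_pos: [0.4254, 0.3954, -0.0268]
tool_rot: [3.063, -0.667, -0.003]
contact_force: [-0.1, -0.1, -0.2]
opening: 0.0736
finger_force: 0.0
```

Emit:
{"name": "drive_tool", "arguments": {"motion": [[[0, 0, 0.001, 0, 0, 0, 0.074], [0, 0, 0.001, 0, 0, 0, 0.074], [0, 0, 0, 0, 0, 0, 0.074]]]}}

```text
time_s: 11.15
eef_pos: [0.4257, 0.3957, -0.0284]
tool_rot: [3.064, -0.667, -0.002]
contact_force: [-0.6, 0.5, 0.4]
opening: 0.074
finger_force: 0.0
```

Emit:
{"name": "drive_tool", "arguments": {"motion": [[[0, 0, 0.001, 0, 0, 0, 0.074], [0, 0, 0.001, 0, 0, 0, 0.074], [0, 0, 0.001, 0, 0, 0, 0.074], [0, 0, 0, 0, 0, 0, 0.074]]]}}

```text
time_s: 11.48
eef_pos: [0.4256, 0.3956, -0.0315]
tool_rot: [3.064, -0.667, -0.002]
contact_force: [0.6, -0.4, -0.1]
opening: 0.0741
finger_force: 0.0
```

Emit:
{"name": "drive_tool", "arguments": {"motion": [[[0, 0, 0.001, 0, 0, 0, 0.074], [0, 0, 0.001, 0, 0, 0, 0.074], [0, 0, 0, 0, 0, 0, 0.074]]]}}

```text
time_s: 11.73
eef_pos: [0.4256, 0.3956, -0.0335]
tool_rot: [3.064, -0.667, -0.002]
contact_force: [-0.7, -0.2, 0.3]
opening: 0.074
finger_force: 0.0
```

Try closing here.

Emit:
{"name": "drive_tool", "arguments": {"motion": [[[0, 0, 0, 0, 0, 0, 0.05], [0, 0, 0, 0, 0, 0, 0.05], [0, 0, 0, 0, 0, 0, 0.05], [0, 0, 0, 0, 0, 0, 0.05], [0, 0, 0, 0, 0, 0, 0.05]]]}}

```text
time_s: 12.15
eef_pos: [0.4257, 0.3957, -0.0333]
tool_rot: [3.064, -0.667, -0.002]
contact_force: [-0.3, 0.1, -0.5]
opening: 0.0597
finger_force: 29.9
```

Emit:
{"name": "drive_tool", "arguments": {"motion": [[[0, 0, -0.005, 0, 0, 0, 0.05], [0, 0, -0.01, 0, 0, 0, 0.05], [0, 0, -0.025, 0, 0, 0, 0.05], [0, 0, -0.025, 0, 0, -0.1, 0.05], [0, 0, -0.01, 0, 0, -0.1, 0.05], [0, 0, -0.005, 0, 0, -0.1, 0.05], [0, 0, 0, 0, 0, -0.1, 0.05], [0, 0, 0, 0, 0, -0.1, 0.05], [0, 0, 0, 0, 0, -0.1, 0.05], [0, 0, 0, 0, 0, 0, 0.05]]]}}

```text
time_s: 12.98
eef_pos: [0.4261, 0.396, 0.0476]
tool_rot: [3.125, 0.273, -0.004]
contact_force: [-0.4, 1.7, -1.0]
opening: 0.0595
finger_force: 29.9
```

```bash
python3 - <<'E'
from lib import *
rel(.5975,-.0218,.045,9.8-90)
E
```

```text
t 12.98 pos [0.4261 0.396  0.0476] shift [0.0962 0.4412 0.0044] open 0.0595 F [-0.4  1.7 -1. ]
tool y angle -80.0 tilt 0.32
turn tool z (rad) 0.0035
shift in turned frame [0.0977 0.4409 0.0044]
```

Emit:
{"name": "drive_tool", "arguments": {"motion": [[[0.008, 0.0365, 0, 0, 0, 0, 0.05], [0.008, 0.0365, 0, 0, 0, 0, 0.05], [0.008, 0.0365, 0, 0, 0, 0, 0.05], [0.008, 0.0365, 0, 0, 0, 0, 0.05], [0.008, 0.0365, 0, 0, 0, 0, 0.05], [0.008, 0.0365, 0, 0, 0, 0, 0.05], [0.008, 0.0365, 0, 0, 0, 0, 0.05], [0.008, 0.0365, 0, 0, 0, 0, 0.05], [0.008, 0.0365, 0, 0, 0, 0, 0.05], [0.008, 0.0365, 0, 0, 0, 0, 0.05], [0.008, 0.0365, 0, 0, 0, 0, 0.05], [0.008, 0.0365, 0, 0, 0, 0, 0.05]]]}}

```text
time_s: 13.98
eef_pos: [0.5957, -0.021, 0.0493]
tool_rot: [3.125, 0.263, -0.004]
contact_force: [0.3, 0.8, -1.3]
opening: 0.0598
finger_force: 30.0
```

Emit:
{"name": "drive_tool", "arguments": {"motion": [[[0, 0, 0, 0, 0, 0, 0.05], [0, 0, 0, 0, 0, 0, 0.05], [0, 0, 0, 0, 0, 0, 0.05]]]}}

```text
time_s: 14.23
eef_pos: [0.5949, -0.0185, 0.0488]
tool_rot: [3.126, 0.265, -0.005]
contact_force: [0.2, 0.5, -1.2]
opening: 0.0597
finger_force: 30.0
```

```bash
python3 - <<'E'
from lib import *
rel(.5975,-.0218,-.029,9.8-90)
d=shot("wrist","w6");T=np.array(d["T"])
# nest re-measure, zoom picture
o=rect(d,.5,.7,-.14,.1,.011);cv2.imwrite("pics/r6.png",cv2.resize(o,(720,600)))
find("wrist","clamp clamp_nest")
E
```

```text
t 14.23 pos [ 0.5949 -0.0185  0.0488] shift [0.0023 0.0033 0.0778] open 0.0597 F [ 0.2  0.5 -1.2]
tool y angle -80.3 tilt 0.33
turn tool z (rad) -0.0018
shift in turned frame [0.0023 0.0033 0.0778]
clamp [([0.6024, -0.0203, 0.0885], 0.95)]
clamp_nest [([0.6354, -0.0178, 0.0013], 0.74)]
```

View pics/w6.png

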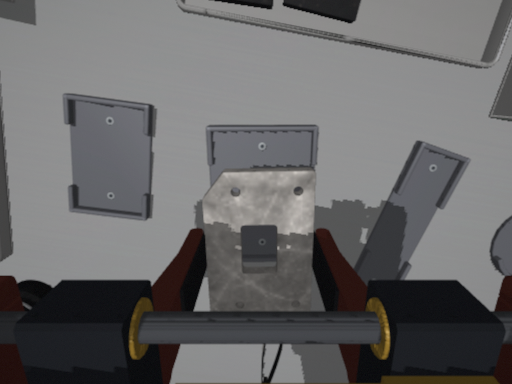

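```bash
python3 - <<'E'
from lib import *
d=pickle.load(open("pics/w6.pkl","rb"))
h=world(d,[[262,146],[262,242]],.004);print(h.round(4),h.mean(0))
p=np.array([.5949,-.0185]);R=Ro.from_rotvec(bot.read_state()["tool_rot"]).as_matrix()
for z in(.082,.088):
  q=world(d,[[227,171],[313,169],[235,191],[298,190],[206,205]],z);print((q-np.r_[p,z])@R)
E
```

```text
[[ 0.6387 -0.0132  0.004 ]
 [ 0.5575 -0.0273  0.004 ]] [ 0.59805891 -0.02024797  0.004     ]
[[ 4.32189153e-02 -1.75514346e-02 -2.31950486e-04]
 [ 4.40974635e-02  2.87755433e-02 -3.76023326e-05]
 [ 3.19028894e-02 -1.35511401e-02 -1.73756796e-04]
 [ 3.23008448e-02  2.10990982e-02 -2.74521196e-05]
 [ 2.38032930e-02 -2.99496773e-02 -2.14237716e-04]]
[[ 4.46803048e-02 -1.69354863e-02 -2.34636491e-04]
 [ 4.55266705e-02  2.76944672e-02 -4.74075922e-05]
 [ 3.37788013e-02 -1.30817284e-02 -1.78574521e-04]
 [ 3.41621791e-02  2.02992213e-02 -3.76291963e-05]
 [ 2.59759049e-02 -2.88795634e-02 -2.17572565e-04]]
```

Emit:
{"name": "drive_tool", "arguments": {"motion": [[[0.0025, 0.0027, 0.01, 0, 0, 0, 0.05], [0, 0, 0.02, 0, 0, 0, 0.05], [0, 0, 0.02, 0, 0, 0, 0.05], [0, 0, 0.01, 0, 0, 0, 0.05], [0, 0, 0.005, 0, 0, 0, 0.05], [0, 0, 0.004, 0, 0, 0, 0.05], [0, 0, 0.002, 0, 0, 0, 0.05], [0, 0, 0.002, 0, 0, 0, 0.05], [0, 0, 0.001, 0, 0, 0, 0.05], [0, 0, 0, 0, 0, 0, 0.05], [0, 0, 0, 0, 0, 0, 0.05]]]}}

```text
time_s: 15.3
eef_pos: [0.5983, -0.0218, -0.0249]
tool_rot: [3.125, 0.268, -0.004]
contact_force: [-0.4, -0.1, -0.9]
opening: 0.0598
finger_force: 30.0
```

Emit:
{"name": "drive_tool", "arguments": {"motion": [[[0, 0, 0.001, 0, 0, 0, 0.05], [0, 0, 0.001, 0, 0, 0, 0.05], [0, 0, 0.001, 0, 0, 0, 0.05], [0, 0, 0.001, 0, 0, 0, 0.05], [0, 0, 0, 0, 0, 0, 0.05], [0, 0, 0, 0, 0, 0, 0.05]]]}}

```text
time_s: 15.8
eef_pos: [0.5979, -0.0218, -0.0292]
tool_rot: [3.125, 0.268, -0.005]
contact_force: [-1.5, 0.5, 1.5]
opening: 0.0596
finger_force: 29.9
```

```bash
python3 - <<'E'
from lib import *
rel(.598,-.021,-.029,9.8-90)
E
```

```text
t 15.8 pos [ 0.5979 -0.0218 -0.0292] shift [ 0.0002 -0.0008 -0.0002] open 0.0596 F [-1.5  0.5  1.5]
tool y angle -80.2 tilt 0.35
turn tool z (rad) 0.0003
shift in turned frame [ 0.0002 -0.0008 -0.0002]
```

Emit:
{"name": "drive_tool", "arguments": {"motion": [[[0, 0, 0, 0, 0, 0, 0.078], [0, 0, 0, 0, 0, 0, 0.078], [0, 0, 0, 0, 0, 0, 0.078], [0, 0, 0, 0, 0, 0, 0.078], [0, 0, -0.02, 0, 0, 0, 0.078], [0, 0, -0.04, 0, 0, 0, 0.078], [0, 0, -0.04, 0, 0, 0, 0.078], [0, 0, -0.03, 0, 0, 0, 0.078], [0, 0, 0, 0, 0, 0, 0.078]]]}}

```text
time_s: 16.55
eef_pos: [0.603, -0.0208, 0.1074]
tool_rot: [3.124, 0.268, 0.013]
contact_force: [0.3, 0.3, 0.1]
opening: 0.0777
finger_force: 0.0
```

```bash
python3 - <<'E'
from lib import *
d=shot("wrist","w7")
o=rect(d,.5,.7,-.14,.1,.012);b=o.astype(int);k=b[:,:,2]-b[:,:,0]
for t in(6,8):box(cv2.morphologyEx(cv2.morphologyEx((k>t).astype(np.uint8),cv2.MORPH_OPEN,np.ones((3,3))),cv2.MORPH_CLOSE,np.ones((25,25))),.7,.1,amin=1500)
rel(.46,-.171,.1,160.8-90)
E
```

```text
rect c 0.6077 -0.0191 size 58 69 long deg 10.8 mean 0.6133 -0.0194 n 3066
t 16.6 pos [ 0.6011 -0.0209  0.1044] shift [-0.1647  0.1238  0.0045] open 0.0783 F [ 0.3 -0.   0.3]
tool y angle -80.2 tilt 0.41
turn tool z (rad) 0.5062
shift in turned frame [-0.084   0.1881  0.0052]
```

Emit:
{"name": "drive_tool", "arguments": {"motion": [[[-0.0275, 0.0206, 0, 0, 0, 0, 0.064], [-0.0275, 0.0206, 0, 0, 0, 0, 0.064], [-0.0275, 0.0206, 0, 0, 0, 0, 0.064], [-0.0275, 0.0206, 0, 0, 0, 0, 0.064], [-0.0275, 0.0206, 0, 0, 0, 0, 0.064], [-0.0275, 0.0206, 0, 0, 0, 0.101, 0.064], [0, 0, 0, 0, 0, 0.101, 0.064], [0, 0, 0, 0, 0, 0.101, 0.064], [0, 0, 0, 0, 0, 0.101, 0.064], [0, 0, 0, 0, 0, 0.101, 0.064], [0, 0, 0, 0, 0, 0, 0.064], [0, 0, 0, 0, 0, 0, 0.064]]]}}

```text
time_s: 17.6
eef_pos: [0.456, -0.1707, 0.1009]
tool_rot: [3.093, -0.516, -0.005]
contact_force: [-0.8, 0.0, 0.5]
opening: 0.0641
finger_force: 0.0
```

```bash
python3 - <<'E'
from lib import *
d=shot("wrist","w8")
o=rect(d,.39,.53,-.24,-.1,.016);b=o.astype(int);hsv=cv2.cvtColor(o,cv2.COLOR_BGR2HSV)
m=((hsv[:,:,0]<20)&(hsv[:,:,1]>60)).astype(np.uint8)
box(cv2.morphologyEx(m,cv2.MORPH_CLOSE,np.ones((9,9))),.53,-.1,amin=800)
find("wrist","heater");rel(.46,-.171,.1,160.8-90)
print(world(d,[[0,383],[511,383],[259,300]],.016).round(3))
E
```

```text
rect c 0.4596 -0.1706 size 37 69 long deg 160.3 mean 0.4597 -0.1707 n 2526
heater [([0.4589, -0.1706, 0.0137], 0.96), ([0.4532, -0.0515, 0.0009], 0.72)]
t 17.7 pos [ 0.4563 -0.1708  0.1012] shift [ 0.0036 -0.001   0.0012] open 0.0642 F [-0.3  0.5  1. ]
tool y angle -108.9 tilt 0.38
turn tool z (rad) 0.0044
shift in turned frame [ 0.0036 -0.001   0.0012]
[[ 0.327  0.193  0.016]
 [ 0.128 -0.375  0.016]
 [ 0.336 -0.13   0.016]]
```

Emit:
{"name": "drive_tool", "arguments": {"motion": [[[0.0031, -0.0012, 0.02, 0, 0, 0, 0.064], [0, 0, 0.035, 0, 0, 0, 0.064], [0, 0, 0.03, 0, 0, 0, 0.064], [0, 0, 0.025, 0, 0, 0, 0.064], [0, 0, 0.01, 0, 0, 0, 0.064], [0, 0, 0.006, 0, 0, 0, 0.064], [0, 0, 0.003, 0, 0, 0, 0.064], [0, 0, 0, 0, 0, 0, 0.064], [0, 0, 0, 0, 0, 0, 0.064]]]}}

```text
time_s: 18.45
eef_pos: [0.4607, -0.1718, -0.0262]
tool_rot: [3.092, -0.52, 0.0]
contact_force: [-0.5, -0.8, 0.1]
opening: 0.0643
finger_force: 0.0
```

```bash
python3 - <<'E'
from lib import *
rel(.4596,-.1706,-.031,160.4-90)
E
```

```text
t 18.45 pos [ 0.4607 -0.1718 -0.0262] shift [-0.0015 -0.0008  0.0048] open 0.0643 F [-0.5 -0.8  0.1]
tool y angle -109.1 tilt 0.35
turn tool z (rad) 0.0087
shift in turned frame [-0.0015 -0.0008  0.0048]
```

Emit:
{"name": "drive_tool", "arguments": {"motion": [[[-0.001, -0.0008, 0.004, 0, 0, 0.008, 0.064], [0, 0, 0.001, 0, 0, 0, 0.064], [0, 0, 0, 0, 0, 0, 0.03], [0, 0, 0, 0, 0, 0, 0.03], [0, 0, 0, 0, 0, 0, 0.03], [0, 0, 0, 0, 0, 0, 0.03], [0, 0, 0, 0, 0, 0, 0.03], [0, 0, 0, 0, 0, 0, 0.03]]], "grip_force": 40}}

```text
time_s: 19.12
eef_pos: [0.4591, -0.1706, -0.0321]
tool_rot: [3.09, -0.533, -0.002]
contact_force: [-0.8, 0.6, 2.3]
opening: 0.0376
finger_force: 40.0
```

Emit:
{"name": "drive_tool", "arguments": {"motion": [[[0, 0, -0.005, 0, 0, 0, 0.03], [0, 0, -0.01, 0, 0, 0, 0.03], [0, 0, -0.025, 0, 0, 0, 0.03], [0, 0, -0.025, 0, 0, -0.09, 0.03], [0, 0, -0.01, 0, 0, -0.09, 0.03], [0, 0, -0.005, 0, 0, -0.09, 0.03], [0, 0, 0, 0, 0, -0.09, 0.03], [0, 0, 0, 0, 0, 0, 0.03]]]}}

```text
time_s: 19.78
eef_pos: [0.4593, -0.1702, 0.0488]
tool_rot: [3.136, 0.033, -0.003]
contact_force: [0.3, -0.3, -3.4]
opening: 0.0377
finger_force: 40.0
```

```bash
python3 - <<'E'
from lib import *
rel(.607,.0985,.045,2.2-90)
E
```

```text
t 19.78 pos [ 0.4593 -0.1702  0.0488] shift [ 0.1535 -0.2655  0.002 ] open 0.0377 F [ 0.3 -0.3 -3.4]
tool y angle -88.8 tilt 0.35
turn tool z (rad) -0.0171
shift in turned frame [ 0.158  -0.2629  0.002 ]
```

Emit:
{"name": "drive_tool", "arguments": {"motion": [[[0.0192, -0.0332, 0, 0, 0, 0, 0.03], [0.0192, -0.0332, 0, 0, 0, 0, 0.03], [0.0192, -0.0332, 0, 0, 0, 0, 0.03], [0.0192, -0.0332, 0, 0, 0, 0, 0.03], [0.0192, -0.0332, 0, 0, 0, 0, 0.03], [0.0192, -0.0332, 0, 0, 0, 0, 0.03], [0.0192, -0.0332, 0, 0, 0, 0, 0.03], [0.0192, -0.0332, 0, 0, 0, -0.017, 0.03], [0, 0, 0, 0, 0, 0, 0.03], [0, 0, 0, 0, 0, 0, 0.03], [0, 0, 0, 0, 0, 0, 0.03]]]}}

```text
time_s: 20.7
eef_pos: [0.607, 0.0977, 0.0453]
tool_rot: [3.134, 0.053, -0.007]
contact_force: [-0.6, -0.3, -3.9]
opening: 0.0372
finger_force: 40.0
```

```bash
python3 - <<'E'
from lib import *
rel(.607,.0985,-.027,2.2-90)
d=shot("wrist","w9")
o=rect(d,.5,.7,.0,.2,.011);w=d["color"][80:340,130:390][:,:,::-1]
cv2.imwrite("pics/c9.png",np.hstack([cv2.resize(w,(400,400)),cv2.resize(o,(400,400))]))
o=rect(d,.5,.7,.0,.2,.1);hsv=cv2.cvtColor(o,cv2.COLOR_BGR2HSV)
m=((hsv[:,:,0]<20)&(hsv[:,:,1]>60)).astype(np.uint8);box(cv2.morphologyEx(m,cv2.MORPH_CLOSE,np.ones((9,9))),.7,.2,amin=800)
E
```

```text
t 20.7 pos [0.607  0.0977 0.0453] shift [ 0.0004 -0.0013  0.0723] open 0.0372 F [-0.6 -0.3 -3.9]
tool y angle -88.1 tilt 0.46
turn tool z (rad) -0.0046
shift in turned frame [ 0.0004 -0.0013  0.0723]
rect c 0.5795 0.0941 size 79 137 long deg 27.1 mean 0.6032 0.0945 n 4090
```

View pics/c9.png

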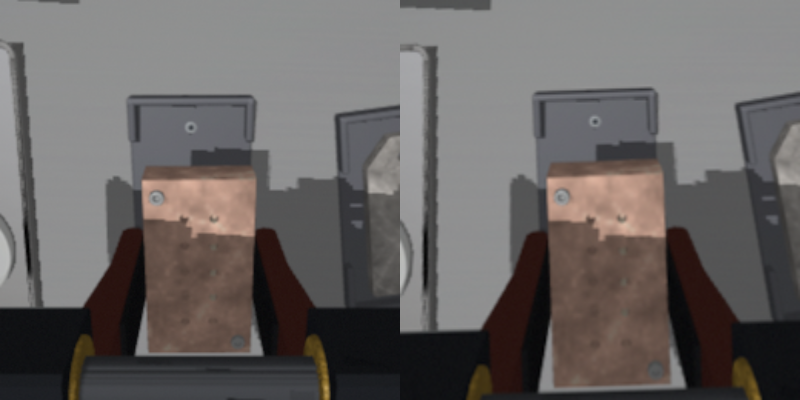

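Emit:
{"name": "drive_tool", "arguments": {"motion": [[[0.0005, -0.002, 0.01, 0, 0, 0, 0.03], [0, 0, 0.02, 0, 0, 0, 0.03], [0, 0, 0.02, 0, 0, 0, 0.03], [0, 0, 0.01, 0, 0, 0, 0.03], [0, 0, 0.005, 0, 0, 0, 0.03], [0, 0, 0.003, 0, 0, 0, 0.03], [0, 0, 0.002, 0, 0, 0, 0.03], [0, 0, 0.001, 0, 0, 0, 0.03], [0, 0, 0.001, 0, 0, 0, 0.03], [0, 0, 0, 0, 0, 0, 0.03], [0, 0, 0, 0, 0, 0, 0.03]]]}}

```text
time_s: 21.67
eef_pos: [0.6086, 0.1, -0.0256]
tool_rot: [3.136, 0.055, -0.003]
contact_force: [0.0, -0.1, -4.0]
opening: 0.0378
finger_force: 40.0
```

Emit:
{"name": "drive_tool", "arguments": {"motion": [[[0, 0, 0.001, 0, 0, 0, 0.03], [0, 0, 0.001, 0, 0, 0, 0.03], [0, 0, 0, 0, 0, 0, 0.03], [0, 0, 0, 0, 0, 0, 0.03]]]}}

```text
time_s: 22.0
eef_pos: [0.6084, 0.1, -0.028]
tool_rot: [3.136, 0.056, -0.004]
contact_force: [0.1, -0.6, -2.3]
opening: 0.0377
finger_force: 40.0
```

```bash
python3 - <<'E'
from lib import *
rel(.607,.0995,-.028,2.2-90)
E
```

```text
t 22.0 pos [ 0.6084  0.1    -0.028 ] shift [-0.0014  0.0004  0.    ] open 0.0377 F [ 0.1 -0.6 -2.3]
tool y angle -88.0 tilt 0.34
turn tool z (rad) -0.0029
shift in turned frame [-0.0014  0.0004  0.    ]
```

Emit:
{"name": "drive_tool", "arguments": {"motion": [[[0, 0, 0.0005, 0, 0, 0, 0.062], [0, 0, 0, 0, 0, 0, 0.062], [0, 0, 0, 0, 0, 0, 0.062], [0, 0, 0, 0, 0, 0, 0.062], [0, 0, -0.02, 0, 0, 0, 0.062], [0, 0, -0.035, 0, 0, 0, 0.075], [0, 0, -0.035, 0, 0, 0, 0.075], [0, 0, -0.035, 0, 0, 0, 0.075], [0, 0, -0.02, 0, 0, 0, 0.075], [0, 0, 0, 0, 0, 0, 0.075], [0, 0, 0, 0, 0, 0, 0.075]]]}}

```text
time_s: 22.92
eef_pos: [0.6095, 0.1009, 0.1179]
tool_rot: [3.136, 0.055, 0.001]
contact_force: [-0.8, 0.3, -0.5]
opening: 0.0748
finger_force: 0.0
```

```bash
python3 - <<'E'
from lib import *
d=shot("wrist","w10")
o=rect(d,.5,.7,.0,.2,.02);hsv=cv2.cvtColor(o,cv2.COLOR_BGR2HSV)
m=((hsv[:,:,0]<20)&(hsv[:,:,1]>60)).astype(np.uint8);box(cv2.morphologyEx(m,cv2.MORPH_CLOSE,np.ones((9,9))),.7,.2,amin=800)
rel(.46,.16,.115)
find("wrist","objective heater")
E
```

```text
rect c 0.6087 0.1004 size 37 69 long deg 2.0 mean 0.6087 0.1004 n 2565
t 22.97 pos [0.6083 0.1006 0.1163] shift [-0.1461 -0.0646  0.0013] open 0.0747 F [ 0.5  0.7 -0.6]
tool y angle -88.0 tilt 0.36
objective [([0.4825, 0.1582, 0.0218], 0.93)]
heater [([0.6114, 0.1018, 0.0148], 0.57), ([0.603, -0.0258, 0.0122], 0.34)]
```

Emit:
{"name": "drive_tool", "arguments": {"motion": [[[-0.0292, -0.0129, 0, 0, 0, 0, 0.075], [-0.0292, -0.0129, 0, 0, 0, 0, 0.075], [-0.0292, -0.0129, 0, 0, 0, 0, 0.075], [-0.0292, -0.0129, 0, 0, 0, 0, 0.075], [-0.0292, -0.0129, 0, 0, 0, 0, 0.075], [0, 0, 0, 0, 0, 0.087, 0.075], [0, 0, 0, 0, 0, 0.087, 0.075], [0, 0, 0, 0, 0, 0.088, 0.075], [0, 0, 0, 0, 0, 0, 0.075], [0, 0, 0, 0, 0, 0, 0.075]]]}}

```text
time_s: 23.9
eef_pos: [0.4596, 0.1598, 0.1154]
tool_rot: [3.115, -0.35, -0.006]
contact_force: [0.9, -0.5, 0.1]
opening: 0.075
finger_force: 0.0
```

```bash
python3 - <<'E'
from lib import *
rel(.46,.16,.115,77)
d=shot("wrist","w11");find("wrist","objective")
a=d["color"][60:340,120:400][:,:,::-1]
n=pickle.load(open("pics/w1.pkl","rb"));o=rect(n,.54,.64,-.31,-.21,.008,4000)
cv2.imwrite("pics/c11.png",np.hstack([cv2.resize(a,(400,400)),o]))
E
```

```text
t 23.9 pos [0.4596 0.1598 0.1154] shift [ 0.0003 -0.0003  0.0004] open 0.075 F [ 0.9 -0.5  0.1]
tool y angle -102.8 tilt 0.45
turn tool z (rad) 0.003
shift in turned frame [ 0.0003 -0.0003  0.0004]
objective [([0.4673, 0.1655, 0.0419], 0.96)]Traceback (most recent call last):
  File "<stdin>", line 6, in <module>
    return _nx.concatenate(arrs, 1, dtype=dtype, casting=casting)
           ~~~~~~~~~~~~~~~^^^^^^^^^^^^^^^^^^^^^^^^^^^^^^^^^^^^^^^
ValueError: all the input array dimensions except for the concatenation axis must match exactly, but along dimension 0, the array at index 0 has size 400 and the array at index 1 has size 399
```

```bash
python3 - <<'E'
from lib import *
d=pickle.load(open("pics/w11.pkl","rb"))
a=d["color"][60:340,120:400][:,:,::-1]
n=pickle.load(open("pics/w1.pkl","rb"));o=rect(n,.54,.64,-.31,-.21,.008,4000)
cv2.imwrite("pics/c11.png",np.hstack([cv2.resize(a,(400,400)),cv2.resize(o,(400,400))]))
E
```

```text
(no output)
```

View pics/c11.png

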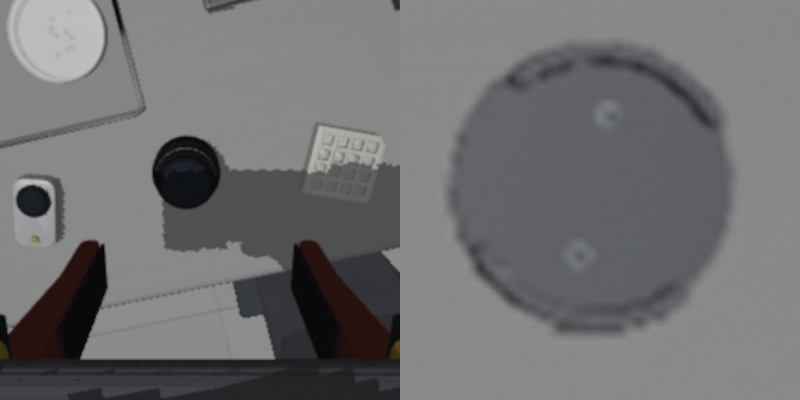

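```bash
python3 - <<'E'
from lib import *
d=pickle.load(open("pics/w11.pkl","rb"));p,R,s=pose()
g=d["color"].max(2).astype(int)[140:215,215:290];m=(g<45)
n,l,st,c=cv2.connectedComponentsWithStats(m.astype(np.uint8));i=1+np.argmax(st[1:,4]);print("bbox",st[i]+np.array([215,140,0,0,0]),c[i]+[215,140])
x,y,w,h=st[i,:4]+np.array([215,140,0,0]);u=x+w/2
f=lambda q:((q-p)@R).round(4)[0,:2]
for z in(0,.01,.02,.03):print("far",z,f(world(d,[u,y],z)),"left/right",f(world(d,[x,y+h*.45],z)),f(world(d,[x+w,y+h*.45],z)))
print("near",f(world(d,[u,y+h],.043)))
t=cv2.imread("pics/top0.png");T=pickle.load(open("pics/s5.pkl","rb"))
tp=snapshot("top");tp["color"]=t[:,:,::-1]
o=rect(tp,.41,.53,.1,.24,.02);mm=cv2.cvtColor(o,cv2.COLOR_BGR2GRAY)<60;box(mm,.53,.24)
E
```

```text
bbox [ 227  156   47   50 1801] [250.21599112 180.70460855]
far 0 [ 0.0223 -0.0086] left/right [-0.0012 -0.0331] [-0.0013  0.0156]
far 0.01 [ 0.0242 -0.0083] left/right [ 0.0014 -0.0321] [0.0014 0.0151]
far 0.02 [ 0.0262 -0.008 ] left/right [ 0.0041 -0.031 ] [0.0041 0.0146]
far 0.03 [ 0.0281 -0.0078] left/right [ 0.0068 -0.0299] [0.0067 0.0141]
near [-0.0159 -0.0078]
rect c 0.462 0.1665 size 40 43 long deg 45.0 mean 0.4623 0.1665 n 1446
```

Emit:
{"name": "drive_tool", "arguments": {"motion": [[[0.001, -0.0082, 0, 0, 0, 0, 0.075], [0, 0, 0.02, 0, 0, 0, 0.075], [0, 0, 0.035, 0, 0, 0, 0.075], [0, 0, 0.035, 0, 0, 0, 0.075], [0, 0, 0.03, 0, 0, 0, 0.075], [0, 0, 0.015, 0, 0, 0, 0.075], [0, 0, 0.005, 0, 0, 0, 0.075], [0, 0, 0, 0, 0, 0, 0.075], [0, 0, 0, 0, 0, 0, 0.075]]]}}

```text
time_s: 24.8
eef_pos: [0.4634, 0.1676, -0.0231]
tool_rot: [3.116, -0.354, -0.002]
contact_force: [0.2, -0.0, -0.4]
opening: 0.0751
finger_force: 0.0
```

```bash
python3 - <<'E'
from lib import *
rel(.4622,.1672,-.026,77)
E
```

```text
t 24.8 pos [ 0.4634  0.1676 -0.0231] shift [-0.0011  0.0006  0.0029] open 0.0751 F [ 0.2 -0.  -0.4]
tool y angle -103.0 tilt 0.31
turn tool z (rad) 0.0006
shift in turned frame [-0.0011  0.0006  0.0029]
```

Emit:
{"name": "drive_tool", "arguments": {"motion": [[[-0.0005, 0, 0.003, 0, 0, 0, 0.075], [0, 0, 0, 0, 0, 0, 0.055], [0, 0, 0, 0, 0, 0, 0.05], [0, 0, 0, 0, 0, 0, 0.045], [0, 0, 0, 0, 0, 0, 0.035], [0, 0, 0, 0, 0, 0, 0.03], [0, 0, 0, 0, 0, 0, 0.03], [0, 0, 0, 0, 0, 0, 0.03], [0, 0, 0, 0, 0, 0, 0.03]]], "grip_force": 20}}

```text
time_s: 25.55
eef_pos: [0.4625, 0.1672, -0.0263]
tool_rot: [3.116, -0.355, -0.002]
contact_force: [-0.8, -0.4, 5.1]
opening: 0.0458
finger_force: 20.0
```

Emit:
{"name": "drive_tool", "arguments": {"motion": [[[0, 0, -0.003, 0, 0, 0, 0.03], [0, 0, -0.007, 0, 0, 0, 0.03], [0, 0, -0.015, 0, 0, 0, 0.03], [0, 0, -0.02, 0, 0, 0, 0.03], [0, 0, -0.015, 0, 0, 0, 0.03], [0, 0, -0.005, 0, 0, 0, 0.03], [0, 0, 0, 0, 0, 0, 0.03]]]}}

```text
time_s: 26.13
eef_pos: [0.4633, 0.1678, 0.0396]
tool_rot: [3.117, -0.355, 0.0]
contact_force: [-1.0, -0.4, -1.2]
opening: 0.046
finger_force: 20.0
```

```bash
python3 - <<'E'
from lib import *
rel(.5935,-.257,.039,77)
d=shot("wrist","w12");find("wrist","objective")
E
```

```text
t 26.13 pos [0.4633 0.1678 0.0396] shift [0.2224 0.3846 0.0025] open 0.046 F [-1.  -0.4 -1.2]
tool y angle -103.0 tilt 0.26
turn tool z (rad) 0.0001
shift in turned frame [0.2224 0.3846 0.0025]
objective [([0.4716, 0.1601, 0.1056], 0.57)]
```

Emit:
{"name": "drive_tool", "arguments": {"motion": [[[0.008, 0.0145, 0, 0, 0, 0, 0.03], [0.0185, 0.032, 0, 0, 0, 0, 0.03], [0.0185, 0.032, 0, 0, 0, 0, 0.03], [0.0185, 0.032, 0, 0, 0, 0, 0.03], [0.0185, 0.032, 0, 0, 0, 0, 0.03], [0.0185, 0.032, 0, 0, 0, 0, 0.03], [0.0185, 0.032, 0, 0, 0, 0, 0.03], [0.0185, 0.032, 0, 0, 0, 0, 0.03], [0.0185, 0.032, 0, 0, 0, 0, 0.03], [0.0185, 0.032, 0, 0, 0, 0, 0.03], [0.0185, 0.032, 0, 0, 0, 0, 0.03], [0.0185, 0.032, 0, 0, 0, 0, 0.03]]]}}

```text
time_s: 27.23
eef_pos: [0.5853, -0.2387, 0.0386]
tool_rot: [3.116, -0.355, -0.007]
contact_force: [0.9, 0.3, -1.3]
opening: 0.0457
finger_force: 20.0
```

Emit:
{"name": "drive_tool", "arguments": {"motion": [[[0.009, 0.016, 0, 0, 0, 0, 0.03], [0.002, 0.002, 0, 0, 0, 0, 0.03], [0, 0, 0, 0, 0, 0, 0.03], [0, 0, 0, 0, 0, 0, 0.03], [0, 0, 0, 0, 0, 0, 0.03]]]}}

```text
time_s: 27.65
eef_pos: [0.5924, -0.2547, 0.0396]
tool_rot: [3.118, -0.351, -0.006]
contact_force: [-0.1, -0.3, -1.2]
opening: 0.0459
finger_force: 20.0
```

```bash
python3 - <<'E'
from lib import *
rel(.5935,-.257,-.022,77)
d=shot("wrist","w13");w=d["color"][100:340,130:390][:,:,::-1]
o=rect(d,.53,.69,-.34,-.18,.011)
cv2.imwrite("pics/c13.png",np.hstack([cv2.resize(w,(400,370)),cv2.resize(o,(370,370))]))
g=cv2.cvtColor(o,cv2.COLOR_BGR2GRAY);box((g>85)&(g<118),.69,-.18,amin=400);print(np.median(g))
E
```

```text
t 27.65 pos [ 0.5924 -0.2547  0.0396] shift [0.0018 0.0017 0.0616] open 0.0459 F [-0.1 -0.3 -1.2]
tool y angle -102.8 tilt 0.33
turn tool z (rad) 0.0028
shift in turned frame [0.0018 0.0017 0.0616]
rect c 0.5832 -0.2833 size 70 147 long deg 61.6 mean 0.575 -0.2982 n 3805
160.0
```

View pics/c13.png

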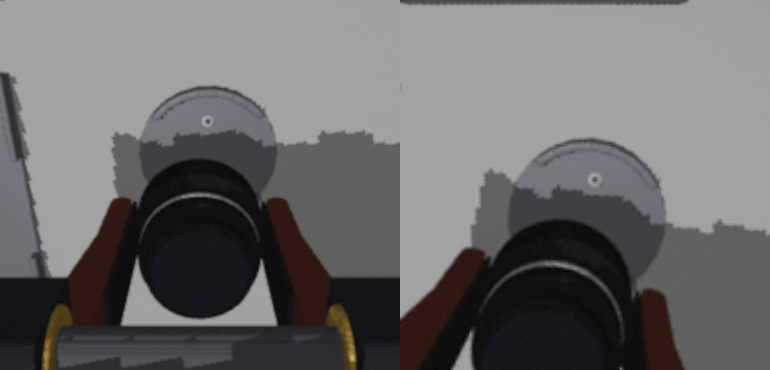

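Emit:
{"name": "drive_tool", "arguments": {"motion": [[[0.0025, 0.0038, 0.005, 0, 0, 0, 0.03], [0, 0, 0.015, 0, 0, 0, 0.03], [0, 0, 0.015, 0, 0, 0, 0.03], [0, 0, 0.01, 0, 0, 0, 0.03], [0, 0, 0.006, 0, 0, 0, 0.03], [0, 0, 0.004, 0, 0, 0, 0.03], [0, 0, 0.002, 0, 0, 0, 0.03], [0, 0, 0.001, 0, 0, 0, 0.03], [0, 0, 0, 0, 0, 0, 0.03], [0, 0, 0, 0, 0, 0, 0.03]]]}}

```text
time_s: 28.53
eef_pos: [0.5947, -0.2619, -0.017]
tool_rot: [3.115, -0.355, -0.002]
contact_force: [-0.7, -0.2, -0.9]
opening: 0.0454
finger_force: 20.0
```

Emit:
{"name": "drive_tool", "arguments": {"motion": [[[0, 0, 0.001, 0, 0, 0, 0.03], [0, 0, 0.001, 0, 0, 0, 0.03], [0, 0, 0, 0, 0, 0, 0.03]]]}}

```text
time_s: 28.78
eef_pos: [0.5943, -0.2619, -0.0195]
tool_rot: [3.116, -0.355, -0.003]
contact_force: [0.7, -0.0, -2.1]
opening: 0.0458
finger_force: 20.0
```

Emit:
{"name": "drive_tool", "arguments": {"motion": [[[0, -0.0015, 0.001, 0, 0, 0, 0.03], [0, 0, 0.001, 0, 0, 0, 0.03], [0, 0, 0, 0, 0, 0, 0.03], [0, 0, 0, 0, 0, 0, 0.03]]]}}

```text
time_s: 29.12
eef_pos: [0.5946, -0.2602, -0.0217]
tool_rot: [3.116, -0.354, -0.003]
contact_force: [-0.5, -0.9, -1.8]
opening: 0.046
finger_force: 20.0
```

Emit:
{"name": "drive_tool", "arguments": {"motion": [[[0, 0, 0.001, 0, 0, 0, 0.03], [0, 0, 0, 0, 0, 0, 0.03], [0, 0, 0, 0, 0, 0, 0.03]]]}}

```text
time_s: 29.37
eef_pos: [0.5948, -0.2604, -0.0222]
tool_rot: [3.116, -0.355, -0.003]
contact_force: [-1.2, 1.1, 2.9]
opening: 0.046
finger_force: 20.0
```

Emit:
{"name": "drive_tool", "arguments": {"motion": [[[0, 0, 0, 0, 0, 0, 0.05], [0, 0, 0, 0, 0, 0, 0.06], [0, 0, 0, 0, 0, 0, 0.072], [0, 0, 0, 0, 0, 0, 0.072], [0, 0, 0, 0, 0, 0, 0.072], [0, 0, -0.01, 0, 0, 0, 0.072], [0, 0, -0.025, 0, 0, 0, 0.072], [0, 0, -0.04, 0, 0, 0, 0.072], [0, 0, -0.04, 0, 0, 0, 0.072], [0, 0, -0.025, 0, 0, 0, 0.072], [0, 0, 0, 0, 0, 0, 0.072], [0, 0, 0, 0, 0, 0, 0.072]]]}}

```text
time_s: 30.37
eef_pos: [0.5963, -0.2601, 0.1201]
tool_rot: [3.115, -0.355, 0.004]
contact_force: [-0.1, 0.2, -1.1]
opening: 0.072
finger_force: 0.0
```

```bash
cat > obj.py <<'E'
from lib import *
d=shot("wrist","w14");p,R,s=pose()
find("wrist","objective objective_nest")
uv=pix(d,[[.594,-.26,.02]])[0].astype(int);print("around",uv)
x0,y0=uv-45;g=d["color"].max(2).astype(int)[y0:y0+90,x0:x0+90];m=(g<45)
n,l,st,c=cv2.connectedComponentsWithStats(m.astype(np.uint8));i=1+np.argmax(st[1:,4]);x,y,w,h=st[i,:4]+np.array([x0,y0,0,0]);u=x+w/2
print("bbox",x,y,w,h,st[i,4])
F=world(d,[u,y],.014)[0];N=world(d,[u,y+h],.047)[0];L=world(d,[x,y+h*.45],.014)[0];Q=world(d,[x+w,y+h*.45],.014)[0]
tx=R[:,0];print("from far",(F-.0235*tx)[:2].round(4),"from near",(N+.018*tx)[:2].round(4),"width",np.linalg.norm(L-Q).round(4),"mid",((L+Q)/2)[:2].round(4))
rel(.449,-.0563,.1,90)
E
python3 obj.py
```

```text
objective []
objective_nest [([0.6057, -0.2598, 0.0085], 0.81)]
around [258 184]
bbox 235 159 48 52 1840
from far [ 0.5945 -0.2603] from near [ 0.5938 -0.2599] width 0.0484 mid [ 0.5941 -0.2602]
t 30.52 pos [ 0.5938 -0.2592  0.116 ] shift [-0.1866 -0.1653  0.0158] open 0.0722 F [-0.7  0.4  0.1]
tool y angle -103.0 tilt 0.4
turn tool z (rad) -0.2266
shift in turned frame [-0.1448 -0.203   0.0154]
```

Emit:
{"name": "drive_tool", "arguments": {"motion": [[[-0.0267, -0.0236, 0, 0, 0, 0, 0.05], [-0.0267, -0.0236, 0, 0, 0, 0, 0.05], [-0.0267, -0.0236, 0, 0, 0, 0, 0.05], [-0.0267, -0.0236, 0, 0, 0, 0, 0.05], [-0.0267, -0.0236, 0, 0, 0, 0, 0.05], [-0.0267, -0.0236, 0, 0, 0, 0, 0.05], [-0.0267, -0.0236, 0, 0, 0, -0.0755, 0.05], [0, 0, 0, 0, 0, -0.0755, 0.05], [0, 0, 0, 0, 0, -0.0755, 0.05], [0, 0, 0, 0, 0, 0, 0.05], [0, 0, 0, 0, 0, 0, 0.05], [0, 0, 0, 0, 0, 0, 0.05]]]}}

```text
time_s: 31.52
eef_pos: [0.4496, -0.0569, 0.116]
tool_rot: [3.136, -0.005, -0.006]
contact_force: [0.5, 0.3, 0.7]
opening: 0.05
finger_force: 0.0
```

```bash
python3 - <<'E'
from lib import *
rel(.449,-.0563,-.032,90)
d=shot("wrist","w15")
for z in(.005,.01):
  o=rect(d,.37,.53,-.11,.0,z);g=cv2.cvtColor(o,cv2.COLOR_BGR2GRAY).astype(int)
  bg=cv2.medianBlur(o,41);bg=cv2.cvtColor(bg,cv2.COLOR_BGR2GRAY).astype(int)
  for t in(45,60):print(z,t);box(cv2.morphologyEx((g<t).astype(np.uint8),cv2.MORPH_CLOSE,np.ones((5,5))),.53,.0,amin=100)
find("wrist","tweezers")
print(bot.read_state()["time_s"])
E
```

```text
t 31.52 pos [ 0.4496 -0.0569  0.116 ] shift [-0.     -0.0014  0.148 ] open 0.05 F [0.5 0.3 0.7]
tool y angle -90.2 tilt 0.39
turn tool z (rad) -0.0029
shift in turned frame [-0.     -0.0014  0.148 ]
0.005 45
rect c 0.4104 -0.056 size 8 43 long deg 9.5 mean 0.4042 -0.0558 n 138
rect c 0.3825 -0.004 size 8 23 long deg 0.0 mean 0.3818 -0.0039 n 202
rect c 0.381 -0.107 size 4 20 long deg 0.0 mean 0.3807 -0.107 n 102
0.005 60
rect c 0.4155 -0.056 size 16 55 long deg 0.0 mean 0.4121 -0.0567 n 271
rect c 0.3825 -0.0045 size 9 23 long deg 0.0 mean 0.3818 -0.0039 n 206
rect c 0.382 -0.107 size 4 22 long deg 0.0 mean 0.3812 -0.107 n 107
0.01 45
rect c 0.4179 -0.056 size 11 53 long deg 174.8 mean 0.4098 -0.0574 n 160
rect c 0.3835 -0.0045 size 9 25 long deg 0.0 mean 0.3829 -0.0044 n 247
rect c 0.383 -0.1065 size 5 24 long deg 0.0 mean 0.3818 -0.1068 n 127
0.01 60
rect c 0.4175 -0.0565 size 15 53 long deg 0.0 mean 0.4134 -0.0568 n 253
rect c 0.3835 -0.0045 size 9 25 long deg 0.0 mean 0.3829 -0.0044 n 247
rect c 0.3835 -0.1065 size 5 25 long deg 0.0 mean 0.3827 -0.1066 n 146
tweezers [([0.439, -0.057, 0.0051], 0.57)]
31.6167
```

```bash
python3 - <<'E'
from lib import *
for n,z in(("w15",.008),("w14",.008),("w1",.008)):
  d=pickle.load(open(f"pics/{n}.pkl","rb"))
  o=rect(d,.375,.525,-.09,-.025,z);g=cv2.cvtColor(o,cv2.COLOR_BGR2GRAY)
  bh=cv2.morphologyEx(g,cv2.MORPH_BLACKHAT,np.ones((1,25),np.uint8)).astype(int)
  r=bh*255//(g.astype(int)+bh+1)
  m=(r>70).astype(np.uint8);print(n);box(cv2.morphologyEx(m,cv2.MORPH_CLOSE,np.ones((9,25))),.525,-.025,amin=200)
  for x in(.5,.48,.465,.45,.435,.42,.405,.395):
    row=m[int((.525-x)*1000)-2:int((.525-x)*1000)+3].max(0);u=np.flatnonzero(row);print(x,(round(-.025-u.max()/1000,3),round(-.025-u.min()/1000,3)) if len(u) else None,end=" ")
  print()
E
```

```text
w15
rect c 0.4496 -0.0462 size 40 116 long deg 172.6 mean 0.4485 -0.0548 n 1504
0.5 (np.float64(-0.058), np.float64(-0.052)) 0.48 (np.float64(-0.062), np.float64(-0.05)) 0.465 (np.float64(-0.064), np.float64(-0.048)) 0.45 (np.float64(-0.064), np.float64(-0.048)) 0.435 (np.float64(-0.064), np.float64(-0.049)) 0.42 (np.float64(-0.062), np.float64(-0.05)) 0.405 (np.float64(-0.061), np.float64(-0.052)) 0.395 (np.float64(-0.059), np.float64(-0.054)) 
w14
rect c 0.4741 -0.0538 size 48 107 long deg 132.3 mean 0.4727 -0.0533 n 2262
rect c 0.403 -0.057 size 54 64 long deg 90.0 mean 0.3983 -0.0514 n 2154
0.5 (np.float64(-0.089), np.float64(-0.069)) 0.48 (np.float64(-0.089), np.float64(-0.034)) 0.465 (np.float64(-0.061), np.float64(-0.029)) 0.45 (np.float64(-0.052), np.float64(-0.025)) 0.435 (np.float64(-0.044), np.float64(-0.025)) 0.42 (np.float64(-0.068), np.float64(-0.047)) 0.405 (np.float64(-0.089), np.float64(-0.031)) 0.395 (np.float64(-0.081), np.float64(-0.027)) 
w1
rect c 0.449 -0.056 size 18 116 long deg 0.0 mean 0.4484 -0.0563 n 1536
0.5 (np.float64(-0.059), np.float64(-0.052)) 0.48 (np.float64(-0.062), np.float64(-0.05)) 0.465 (np.float64(-0.065), np.float64(-0.048)) 0.45 (np.float64(-0.065), np.float64(-0.047)) 0.435 (np.float64(-0.065), np.float64(-0.048)) 0.42 (np.float64(-0.062), np.float64(-0.05)) 0.405 (np.float64(-0.061), np.float64(-0.052)) 0.395 (np.float64(-0.06), np.float64(-0.054))
```

Emit:
{"name": "drive_tool", "arguments": {"motion": [[[0, -0.0009, 0.02, 0, 0, -0.018, 0.05], [0, 0, 0.035, 0, 0, 0, 0.05], [0, 0, 0.035, 0, 0, 0, 0.05], [0, 0, 0.03, 0, 0, 0, 0.05], [0, 0, 0.015, 0, 0, 0, 0.05], [0, 0, 0.005, 0, 0, 0, 0.05], [0, 0, 0.003, 0, 0, 0, 0.05], [0, 0, 0, 0, 0, 0, 0.05], [0, 0, 0, 0, 0, 0, 0.05]]]}}

```text
time_s: 32.37
eef_pos: [0.4506, -0.0566, -0.0255]
tool_rot: [3.136, 0.027, -0.002]
contact_force: [-1.1, 0.0, 0.9]
opening: 0.0504
finger_force: 0.0
```

```bash
python3 - <<'E'
from lib import *
rel(.4493,-.056,-.0325,91)
E
```

```text
t 32.37 pos [ 0.4506 -0.0566 -0.0255] shift [-0.0013 -0.0007  0.007 ] open 0.0504 F [-1.1  0.   0.9]
tool y angle -89.0 tilt 0.33
turn tool z (rad) -0.0001
shift in turned frame [-0.0013 -0.0007  0.007 ]
```

Emit:
{"name": "drive_tool", "arguments": {"motion": [[[-0.001, -0.0007, 0.003, 0, 0, 0, 0.05], [0, 0, 0.002, 0, 0, 0, 0.05], [0, 0, 0.0015, 0, 0, 0, 0.05], [0, 0, 0, 0, 0, 0, 0.03], [0, 0, 0, 0, 0, 0, 0.02], [0, 0, 0, 0, 0, 0, 0.005], [0, 0, 0, 0, 0, 0, 0.005], [0, 0, 0, 0, 0, 0, 0.005], [0, 0, 0, 0, 0, 0, 0.005], [0, 0, 0, 0, 0, 0, 0.005]]], "grip_force": 15}}

```text
time_s: 33.2
eef_pos: [0.4486, -0.0559, -0.0328]
tool_rot: [3.136, 0.028, -0.004]
contact_force: [0.6, -0.8, -0.2]
opening: 0.0166
finger_force: 15.0
```

Emit:
{"name": "drive_tool", "arguments": {"motion": [[[0, 0, -0.005, 0, 0, 0, 0.005], [0, 0, -0.015, 0, 0, 0, 0.005], [0, 0, -0.025, 0, 0, 0, 0.005], [0, 0, -0.02, 0, 0, 0.088, 0.005], [0, 0, -0.005, 0, 0, 0.088, 0.005], [0, 0, 0, 0, 0, 0, 0.005], [0, 0, 0, 0, 0, 0, 0.005]]]}}

```text
time_s: 33.78
eef_pos: [0.4489, -0.0555, 0.0375]
tool_rot: [3.126, -0.244, -0.002]
contact_force: [0.2, 0.5, 0.0]
opening: 0.0166
finger_force: 15.0
```

```bash
python3 - <<'E'
from lib import *
rel(.5895,-.1412,.037,170.9-90)
# nest re-measure from w14/w13/w1 with floor-grey
for n in("w1","w14"):
  d=pickle.load(open(f"pics/{n}.pkl","rb"));o=rect(d,.5,.68,-.19,-.09,.009);g=cv2.cvtColor(o,cv2.COLOR_BGR2GRAY);m=np.median(g)
  for f in(.8,.87):print(n,m);box(cv2.morphologyEx((g<m*f).astype(np.uint8),cv2.MORPH_CLOSE,np.ones((7,7))),.68,-.09,amin=1500)
E
```

```text
t 33.78 pos [ 0.4489 -0.0555  0.0375] shift [0.1521 0.0629 0.0008] open 0.0166 F [0.2 0.5 0. ]
tool y angle -98.9 tilt 0.35
turn tool z (rad) 0.0033
shift in turned frame [0.1523 0.0624 0.0008]
w1 136.0
rect c 0.5892 -0.1414 size 44 143 long deg 170.7 mean 0.5864 -0.1415 n 5575
w1 136.0
rect c 0.5895 -0.1414 size 45 144 long deg 170.8 mean 0.5898 -0.141 n 6252
w14 137.0
rect c 0.5747 -0.1485 size 76 173 long deg 164.9 mean 0.5734 -0.1445 n 8447
w14 137.0
rect c 0.5749 -0.1484 size 77 173 long deg 165.2 mean 0.5736 -0.1444 n 8560
```

Emit:
{"name": "drive_tool", "arguments": {"motion": [[[0.0304, 0.0127, 0, 0, 0, 0, 0.005], [0.0304, 0.0127, 0, 0, 0, 0, 0.005], [0.0304, 0.0127, 0, 0, 0, 0, 0.005], [0.0304, 0.0127, 0, 0, 0, 0, 0.005], [0.0304, 0.0127, 0, 0, 0, 0, 0.005], [0, 0, 0, 0, 0, 0, 0.005], [0, 0, 0, 0, 0, 0, 0.005], [0, 0, 0, 0, 0, 0, 0.005], [0, 0, 0, 0, 0, 0, 0.005]]]}}

```text
time_s: 34.53
eef_pos: [0.5872, -0.1411, 0.0364]
tool_rot: [3.127, -0.245, -0.007]
contact_force: [-0.1, 0.0, -0.6]
opening: 0.0163
finger_force: 15.0
```

```bash
python3 - <<'E'
from lib import *
d=shot("wrist","w16")
rel(.5893,-.142,-.0275,170.9-90)
# far half of the nest and tweezers, across profile in tool frame
p,R,s=pose()
for nm,z,xs in(("nest",.009,(.045,.05,.055,.06,.064)),("tw",.078,(.02,.03,.04,.05,.055))):
  for x in xs:
    ys=np.arange(-.04,.0401,.001);P=np.array([p+R@np.array([x,y,0]) for y in ys]);P[:,2]=z
    uv=pix(d,P).astype(np.float32);g=cv2.cvtColor(d["color"],cv2.COLOR_RGB2GRAY)
    print(nm,x,cv2.remap(g,uv[None,:,0],uv[None,:,1],cv2.INTER_LINEAR)[0].tolist())
E
```

```text
t 34.58 pos [ 0.5875 -0.141   0.0368] shift [0.0022 0.0003 0.0643] open 0.0171 F [ 1.3 -0.2  0.2]
tool y angle -98.9 tilt 0.38
turn tool z (rad) 0.0026
shift in turned frame [0.0022 0.0003 0.0643]
nest 0.045 [156, 156, 156, 156, 156, 156, 156, 157, 156, 157, 156, 157, 156, 156, 156, 156, 156, 157, 156, 135, 110, 111, 98, 65, 61, 104, 123, 123, 123, 124, 122, 123, 123, 120, 86, 29, 103, 122, 117, 66, 55, 107, 120, 119, 119, 120, 118, 119, 119, 119, 99, 64, 80, 115, 110, 73, 65, 70, 106, 114, 101, 85, 97, 139, 156, 157, 156, 156, 156, 156, 156, 155, 155, 155, 155, 155, 155, 155, 155, 155, 155]
nest 0.05 [155, 155, 157, 156, 157, 156, 157, 157, 156, 156, 156, 156, 157, 157, 156, 157, 157, 156, 154, 127, 111, 113, 100, 66, 83, 124, 124, 124, 124, 123, 123, 123, 123, 122, 122, 122, 122, 121, 120, 121, 121, 120, 120, 120, 120, 119, 120, 119, 119, 118, 118, 118, 118, 117, 102, 96, 105, 86, 108, 113, 100, 81, 111, 154, 156, 156, 156, 155, 155, 155, 155, 155, 155, 156, 156, 155, 155, 155, 156, 156, 156]
nest 0.055 [156, 156, 156, 156, 155, 157, 155, 156, 156, 156, 155, 156, 156, 155, 156, 155
[... 2348 characters left out ...]
 157, 157, 157, 156, 133, 111, 101, 59, 104, 121, 121, 121, 121, 120, 112, 41, 109, 119, 120, 108, 42, 104, 119, 118, 117, 118, 82, 103, 116, 116, 102, 94, 110, 84, 118, 155, 156, 155, 155, 155, 155, 155, 154, 155, 155, 155, 155, 155, 155, 154, 155, 155, 155, 155, 155, 155, 155, 155, 155, 155]
tw 0.055 [156, 156, 156, 156, 156, 156, 157, 156, 156, 156, 156, 156, 157, 157, 157, 156, 157, 157, 157, 156, 156, 157, 157, 157, 156, 140, 111, 103, 62, 83, 122, 123, 123, 122, 122, 115, 45, 108, 121, 103, 45, 112, 119, 119, 118, 117, 118, 106, 63, 106, 82, 62, 97, 111, 98, 145, 155, 155, 155, 154, 155, 155, 155, 155, 156, 155, 156, 156, 157, 156, 157, 156, 155, 156, 155, 154, 154, 154, 155, 154, 155]
```

Emit:
{"name": "drive_tool", "arguments": {"motion": [[[0.0022, 0.001, 0.005, 0, 0, 0, 0.005], [0, 0, 0.015, 0, 0, 0, 0.005], [0, 0, 0.015, 0, 0, 0, 0.005], [0, 0, 0.01, 0, 0, 0, 0.005], [0, 0, 0.008, 0, 0, 0, 0.005], [0, 0, 0.005, 0, 0, 0, 0.005], [0, 0, 0.003, 0, 0, 0, 0.005], [0, 0, 0.001, 0, 0, 0, 0.005], [0, 0, 0, 0, 0, 0, 0.005], [0, 0, 0, 0, 0, 0, 0.005]]]}}

```text
time_s: 35.42
eef_pos: [0.5912, -0.1439, -0.0242]
tool_rot: [3.126, -0.248, -0.002]
contact_force: [0.7, -0.5, 0.2]
opening: 0.0166
finger_force: 15.0
```

```bash
python3 - <<'E'
from lib import *
rel(.5893,-.142,-.0285,170.9-90)
E
```

```text
t 35.42 pos [ 0.5912 -0.1439 -0.0242] shift [-0.0022 -0.0016  0.0043] open 0.0166 F [ 0.7 -0.5  0.2]
tool y angle -99.1 tilt 0.34
turn tool z (rad) 0.0007
shift in turned frame [-0.0022 -0.0016  0.0043]
```

Emit:
{"name": "drive_tool", "arguments": {"motion": [[[-0.001, -0.0012, 0.002, 0, 0, 0, 0.005], [0, 0, 0.001, 0, 0, 0, 0.005], [0, 0, 0.001, 0, 0, 0, 0.005], [0, 0, 0, 0, 0, 0, 0.005], [0, 0, 0, 0, 0, 0, 0.005]]]}}

```text
time_s: 35.83
eef_pos: [0.59, -0.1424, -0.0287]
tool_rot: [3.126, -0.248, -0.003]
contact_force: [-0.7, 0.4, -0.0]
opening: 0.0168
finger_force: 15.0
```

Emit:
{"name": "drive_tool", "arguments": {"motion": [[[0, 0, 0, 0, 0, 0, 0.02], [0, 0, 0, 0, 0, 0, 0.03], [0, 0, 0, 0, 0, 0, 0.045], [0, 0, 0, 0, 0, 0, 0.045], [0, 0, 0, 0, 0, 0, 0.045], [0, 0, -0.01, 0, 0, 0, 0.045], [0, 0, -0.03, 0, 0, 0, 0.045], [0, 0, -0.04, 0, 0, 0, 0.045], [0, 0, -0.04, 0, 0, 0, 0.045], [0, 0, -0.02, 0, 0, 0, 0.045], [0, 0, 0, 0, 0, 0, 0.045], [0, 0, 0, 0, 0, 0, 0.045]]]}}

```text
time_s: 36.83
eef_pos: [0.5913, -0.1419, 0.1134]
tool_rot: [3.126, -0.248, 0.002]
contact_force: [0.5, -0.2, -0.7]
opening: 0.0449
finger_force: 0.0
```

Emit:
{"name": "drive_tool", "arguments": {"motion": [[[-0.01, 0, -0.035, 0, 0, 0, 0.045], [-0.01, 0, -0.035, 0, 0, 0, 0.045], [-0.01, 0, -0.035, 0, 0, 0, 0.045], [-0.01, 0, -0.035, 0, 0, 0, 0.045], [-0.01, 0, -0.03, 0, 0, 0, 0.045], [0, 0, 0, 0, 0, 0, 0.045], [0, 0, 0, 0, 0, 0, 0.045], [0, 0, 0, 0, 0, 0, 0.045]]]}}

```text
time_s: 37.5
eef_pos: [0.5404, -0.1328, 0.2795]
tool_rot: [3.126, -0.248, -0.008]
contact_force: [0.0, -0.9, -1.1]
opening: 0.0451
finger_force: 0.0
```

```bash
python3 - <<'E'
from lib import *
rel(.5893,-.142,-.0285,170.9-90)
d=shot("wrist","w17");find("wrist","clamp heater objective tweezers loupe die_tray clamp_nest heater_nest objective_nest tweezers_nest")
o=rect(d,.5,.68,-.19,-.09,.012);g=cv2.cvtColor(o,cv2.COLOR_BGR2GRAY)
bh=cv2.morphologyEx(g,cv2.MORPH_BLACKHAT,np.ones((1,9),np.uint8)).astype(int);r=bh*255//(g.astype(int)+bh+1)
o2=rect(d,.5,.68,-.19,-.09,.009);g2=cv2.cvtColor(o2,cv2.COLOR_BGR2GRAY);print("nest",np.median(g2))
for t in(132,140,145):box(cv2.morphologyEx((g2<t).astype(np.uint8),cv2.MORPH_CLOSE,np.ones((7,7))),.68,-.09,amin=1500)
print("tw");
for t in(40,55,70):
  print(t);box((g<t).astype(np.uint8),.68,-.09,amin=60)
np.set_printoptions(linewidth=400)
for x in range(.66.__int__(),0):pass
for x in(.645,.63,.61,.59,.57,.55,.535):print(x,g[int((.68-x)*1000),20:90:1].tolist())
k=rect(d,.5,.7,-.14,.1,.012).astype(int);k=k[:,:,2]-k[:,:,0]
print("clamp");box(cv2.morphologyEx(cv2.morphologyEx((k>7).astype(np.uint8),cv2.MORPH_OPEN,np.ones((3,3))),cv2.MORPH_CLOSE,np.ones((25,25))),.7,.1,amin=1500)
E
```

```text
t 37.5 pos [ 0.5404 -0.1328  0.2795] shift [ 0.0511 -0.0005  0.3078] open 0.0451 F [ 0.  -0.9 -1.1]
tool y angle -99.1 tilt 0.43
turn tool z (rad) 0.0007
shift in turned frame [ 0.0511 -0.0005  0.3078]
clamp [([0.6037, -0.027, 0.0102], 0.65)]
heater [([0.5962, -0.1431, 0.0061], 0.36), ([0.6197, 0.093, 0.0037], 0.35)]
objective [([0.5974, -0.2555, 0.0457], 0.6)]
tweezers [([0.5878, -0.143, 0.008], 0.74)]
loupe [([0.4622, 0.2762, 0.013], 0.61)]
die_tray [([0.4458, 0.0525, 0.0128], 0.83)]
clamp_nest [([0.6074, -0.021, -0.001], 0.76)]
heater_nest [([0.6191, 0.0941, 0.0049], 0.59)]
objective_nest [([0.6045, -0.2511, 0.0051], 0.84)]
tweezers_nest [([0.5985, -0.1446, 0.0072], 0.68)]
nest 142.0
rect c 0.582 -0.149 size 80 162 long deg 0.0 mean 0.5811 -0.1435 n 7159
rect c 0.5825 -0.1485 size 81 163 long deg 0.0 mean 0.581 -0.1436 n 7439
rect c 0.5905 -0.1395 size 99 179 long deg 0.0 mean 0.5905 -0.1395 n 18000
tw
40
rect c 0.5409 -0.1356 size 4 16 long deg 171.9 mean 0.5415 -0.1354 n 63
55
rect c 0.5413 -0.1351 size 7 18 long deg 161.6 mean 0.5422 -0.1357 n 92
70
rect c 0.5448 -0.1356 size 9
[... 1901 characters left out ...]
 49, 61, 62, 58, 57, 70, 91, 101, 107, 107, 107, 107, 107, 108, 97, 89, 93, 101, 100, 84, 96, 123, 140, 146, 143, 143, 143, 143, 142, 142, 143, 143, 143, 143, 142, 142, 141, 141, 143, 144, 142, 142, 143, 142]
0.535 [128, 114, 106, 105, 91, 74, 79, 94, 107, 108, 107, 107, 106, 106, 107, 106, 106, 106, 105, 109, 123, 119, 86, 35, 14, 33, 62, 88, 101, 104, 106, 105, 105, 105, 106, 105, 106, 105, 94, 90, 95, 102, 95, 83, 102, 128, 142, 145, 143, 142, 143, 143, 143, 143, 142, 142, 143, 143, 143, 143, 143, 142, 142, 142, 141, 142, 143, 143, 143, 143]
clamp
rect c 0.608 0.0885 size 23 70 long deg 0.0 mean 0.6074 0.0893 n 1576
rect c 0.5975 -0.0213 size 57 88 long deg 10.4 mean 0.5961 -0.0232 n 4215
```

```bash
python3 -c "
from rig import bot
print(bot.hand_in())"
```

```text
the job is handed in; nothing more can be done
None
```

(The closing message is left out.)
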